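Snap the battery cover on behind the bypass doors

TASK

Close up the battery bay of the microscope lamp's battery case: slide the front door fully back to its right end and the left door all the way behind it to uncover the bay. Lay the loose grey cover into the bay and press it down corner by corner until all four clips have snapped home, then slide the left door fully shut again, so that both doors end closed. Do not push the other things on the table about.

Things in the scene. Friction and masses are not known exactly. Their poses are not given: they have to be found in the camera images.
- case: battery case, fixed on the table: grey box 322 (its y) x 144 (its x) mm, on top a double track with two grey sliding doors, sloping up 6 degrees to the back (doors 75 mm high at mid depth; highest edge, the rear rail, 96 mm). Origin: centre of underside; x to its back, y to its left seen from the robot. Open battery bay at the left, under the rear door.
- rear_door (a joint): slide of the rear (lower-track) door, the left one, m: 0 shut, 0.115 fully open (stop); opens towards the case's -y, passing behind (under) the front door. Stays where left; about 2 N friction. The bay is free for the cover only beyond 0.108, with the front door shut. Starts at 0 to 0.012.
- front_door (a joint): slide of the front (upper-track) door, the right one, m: 0 shut at the right end (stop), 0.115 fully left; opens towards the case's +y. Stays where left; about 2 N friction. Starts partly open, 0.035 to 0.085, so that it would hang over the bay.
- rear_door_handle (a point): centre of the top of the rear door's handle: a black upright block 14 (case x) x 24 (case y) mm, 29 mm tall above its door, on the door's left end (case y = +139 mm when shut, x = 0), top 106.5 mm above the table; moves with the door. Pinch it across its 14 mm (case x), fingertips no deeper than 20 mm below its top.
- front_door_handle (a point): the same for the front door: black upright block 14 x 24 mm on the door's right end (case y = -139 mm when shut, x = 0), 20 mm tall above its door, top 106.5 mm above the table; moves with the door. Fingertips no deeper than 14 mm below its top.
- cover: loose plain grey plastic cover: plate 80 (x) x 100 (y) x 6 mm on four short legs, grip bar 14 (x) x 50 (y) mm standing 13 mm above mid plate. Origin: under the plate's centre at the leg ends (at table level as it lies, upright, right of or behind the case); plate top at 20 mm, bar top at 33 mm. Fits either way round (half turn). About 0.09 kg.
- corner1 (a point): point on top of the cover's plate over a leg (dark dot), at (+23, +32) mm in the cover's x, y: press here. Each corner needs 5 to 20 N and about 8 mm travel to snap home, and stays home. Pressed at one corner the cover tilts and the diagonal one rises: go round neighbour by neighbour.
- corner2 (a point): the same at (+23, -32) mm
- corner3 (a point): the same at (-23, -32) mm
- corner4 (a point): the same at (-23, +32) mm
- bay (a point): centre of the battery bay at its seat, 42 mm above the table, at (0, +99) mm in the case's x, y. The cover goes here, axes along the case's. A rim 18 mm high with bevelled mouth leaves 2.5 mm play round the plate. Laid in, the cover rests on four sprung clips, plate top about 56 mm above the table; snapped home, plate top 48 mm, cover origin 28 mm.
- hub: bystander: small black and white hub, 73 x 72 x 30 mm, loose on the table; origin under its centre. Leave alone.
- card_box: bystander: flat black case 59 x 92 x 12 mm, loose on the table; origin under its centre. Leave alone.
- objective: bystander: upright objective case, 36 mm wide, 59 mm tall, right of the battery case; origin under its centre. Leave alone.
- dish: bystander: flat round dish 62 mm wide, 13 mm tall, behind the battery case; origin under its centre. Leave alone.
- oil: bystander: small amber bottle 27 mm wide, 62 mm tall, behind the battery case; origin under its centre. Leave alone.

How it is judged:
By the outcome, as a careful person would: the job done as asked, in the order asked, and still so for the second after the job is handed in, with the robot touching nothing.
It also fails if it takes over 72 s, if anything falls off the work surface, if the arm or the gripper's body presses on something with over 40 N, if the wrist force passes 120 N, or if a joint passes its speed limit or range.

ROBOT

A 6-joint arm with a two-finger parallel gripper is mounted at the origin on a cart in front of the work surface, level with it; the furniture and walls round the work are solid. World frame = base frame: x ahead of the robot, y to its left, z up, the work surface at z = 0. Lengths are in m, angles in rad, forces in N, time in s.
With the tool pointing down it reaches from about 0.35 to 0.775 m from the base axis. Payload 5.5 kg.
Tool frame: the origin (TCP) lies between the finger pads; the fingertips stand 19 mm ahead of it and the grasp point (between the pads) is the TCP; z points along the fingers, y is the line along which they close (so a half turn about z gives the same grasp; the last joint's range is limited). The gripper opens to 85 mm and grips with 20 to 120 N. Pads are 22 mm wide; open, the fingers measure 114 mm over their backs; the gripper's body (76 mm by 85 mm) begins 54 mm behind the grasp point. The pads swing forward as they close: fully open they stand 13 mm farther back than shut.
Start: joints at [1.148, 0.313, 0.046, 1.304, 0, 1.431], TCP at [0.16, 0.552, 0.25] pointing down, gripper open.
Joint ranges: [-2.76, 2.76], [-0.86, 1.69], [-1.03, 1.26], [-2.2, 2.34], [-1.47, 1.5], [-3.14, 3.14]. Speed limits (rad/s): [2.57, 2.57, 3.14, 3.14, 3.14, 3.14].

INTERFACE

Orientations are given as a unit quaternion [w, x, y, z].
In Python, from workcell import env gives the robot as it stands.
- The arm moves only by the tool carry_out, never from a script. Its argument "increments" is a list that holds one entry, the list of rows, each a list of 6 numbers: the shift along the tool's x, y, z each as a share of 50 cm, from -1 to 1, then the turn, a rotation vector about the tool's x, y, z each as a share of 2 pi rad, from -1 to 1. In form: [[[x, y, z, ax, ay, az], ...]]. A call has 1 to 5 rows; each row is the pose to reach, as a shift and turn from the pose commanded when the call began, along the tool's axes at that moment, turning the shorter way round; what a row does not reach only later rows make up. A row lasts 1/8 s, in which the tool goes at most 62.5 mm and 10.7 degrees, less where a joint would pass 70% of its speed; a pose out of reach is approached as far as the arm can. A call with a number of a shift or a turn outside -1 to 1 is refused whole. A call with a gripper value outside its range is refused whole. "jaw" is the closure, from 0 (fully open) to 1 (shut), set as the call begins (left out, the last holds). The fingers move at their own pace and stop on an object; "squeeze" is the grip in N (left out, the last holds). Time passes only in rows, so rows that repeat a pose let the fingers close. It gives the time, the measured TCP pose, the force, the opening and the grip force at its end, in the units of the state.
- env.get_state(): the state, without advancing time (a new reading comes with each control period).
- env.read_camera(name): name is "scene" or "side" or "wrist"; returns a dict with "frame" (400x640x3 uint8, blue, green, red), "z_map" (400x640 float32, m along the optical axis (not along the pixel's ray), 0 where there is no reading), "intrinsics" (3x3 intrinsics, pixels), "R" (3x3) and "t" (3): a world point X has camera coordinates R X + t; the wrist camera has in their place "T_tool_cam" (4x4, takes a point from camera to tool coordinates, whose origin is the TCP and whose axes are the flange's). Camera axes: x right, y down, z forward; pixel columns grow to the right and rows downward; lengths in m; the calibration is good to about 2 mm. A picture is of the moment at which its call begins: read the wrist's pose just before it.
- env.hand_in(): hands the job in; it is judged then, once.
Trained networks look in the newest picture that a camera, given by its name, has taken for a name from the list of things; names that differ only in an ending like _2 or _b are one class to them, and where a whole thing is asked for, a point or a joint stands for the part that bears it (a point fixed in the world has none). Each returns a list of dicts, best first, with "score" (0 to 1); they miss things now and then, are a little off and sometimes report something else, mostly with a low value. They report only what shows in the picture. A call takes as long as a camera call.
- env.find_in(camera, name): "position" ([x, y, z] in m, in world coordinates, good to about 4 mm: the middle of the surface that is visible of it).
The state is a dict: "clock": time; "joint_pos": joint angles; "qvel": joint speeds; "tau": joint torques, N m; "tcp_pos": TCP position; "orientation": TCP orientation; "wrist_force": force on the tool from outside, world axes, zero at the start; "ft_torque": the same for the moment, N m; "finger_gap": finger opening in m; "grip_force": force on a finger pad.
Only numpy, scipy, OpenCV 4.12 (cv2) and the standard library are available. Lean on these libraries where they do the work, as an engineer would, in place of code of your own. Each camera call takes 0.05 s, during which the arm holds its last target. There are 200 camera calls.

## Working session

There is one attempt and no reset: what is moved stays moved. The work goes in short steps, Python scripts to look and compute and a tool call to move; the robot and the scene stay as the last step left them, time stands still between calls to the robot, and variables do not carry over. Pictures are saved under pics/ and viewed, at most 10 in all, crops included, and the job is handed in when it is done.

Besides the shell and the picture viewer there is one more tool, called after "Request:" in YAML: its name, and indented under it one key for each argument. carry_out: Moves the arm, as the interface text tells. Its arguments: {"type":"object","properties":{"increments":{"type":"array","items":{"type":"array","items":{"type":"array","items":{"type":"number","minimum":-1,"maximum":1}}}},"jaw":{"type":"number"},"squeeze":{"type":"number"}},"required":["increments"]}

```bash
ls; mkdir -p pics
cat > h.py <<'E'
import numpy as np, cv2
from workcell import env
from scipy.spatial.transform import Rotation as R
def shot(n,f):
    c=env.read_camera(n); cv2.imwrite('pics/'+f,c['frame']); return c
def cloud(c):
    K=np.array(c['intrinsics']);z=c['z_map'];v,u=np.indices(z.shape)
    p=np.stack([(u-K[0,2])/K[0,0]*z,(v-K[1,2])/K[1,1]*z,z],-1)
    return (p-np.array(c['t']))@np.array(c['R'])   # R^T (p-t)
def rot(): 
    q=env.get_state()['orientation']; return R.from_quat([q[1],q[2],q[3],q[0]])
E
python3 - <<'E'
from h import *
s=env.get_state();print(s)
for n in('scene','side'):
    c=shot(n,n+'0.png');np.savez(n+'0.npz',**{k:np.array(v) for k,v in c.items()})
    for o in ['case','rear_door_handle','front_door_handle','cover','corner1','hub','card_box','objective','dish','oil']:
        print(n,o,[(np.round(d['position'],3).tolist(),round(d['score'],2)) for d in env.find_in(n,o)[:4]])
E
```

```text
pics
{'clock': 0.0, 'joint_pos': array([1.14837084e+00, 3.14045343e-01, 4.49669735e-02, 1.30360242e+00,
       4.84751354e-06, 1.43116038e+00]), 'qvel': array([ 0.00057605, -0.00013661, -0.00032298, -0.00014007,  0.00139436,
        0.00033823]), 'tau': array([ 6.92883750e-04, -4.80627573e+01,  2.98530918e+01,  1.91696885e-02,
        5.71947942e-05, -4.53784637e-06]), 'tcp_pos': array([0.16027343, 0.55170902, 0.24937837]), 'orientation': array([-2.63653046e-04,  1.40924042e-01,  9.90019963e-01, -9.04596199e-04]), 'wrist_force': array([ 0.52821764, -0.34758977,  0.71363366]), 'ft_torque': array([-0.01297871, -0.01711705, -0.05265275]), 'grip_force': 0.0, 'finger_gap': 0.0852915732440108}
scene case [([0.462, -0.137, 0.077], 0.97)]
scene rear_door_handle [([0.475, 0.014, 0.073], 0.73)]
scene front_door_handle [([0.477, -0.119, 0.081], 0.7), ([0.462, -0.142, 0.078], 0.35)]
scene cover [([0.568, -0.377, 0.022], 0.74)]
scene corner1 [([0.57, -0.385, 0.023], 0.72)]
scene hub [([0.68, -0.052, 0.031], 0.89)]
scene card_box [([0.67, -0.222, 0.012], 0.8), ([0.568, -0.38, 0.021], 0.59)]
scene objective [([0.453, -0.374, 0.041], 0.78)]
scene dish [([0.699, 0.113, 0.011], 0.8), ([0.668, -0.224, 0.01], 0.62)]
scene oil [([0.696, 0.037, 0.025], 0.44)]
side case [([0.488, -0.155, 0.084], 0.77)]
side rear_door_handle [([0.49, 0.013, 0.078], 0.9)]
side front_door_handle [([0.484, -0.119, 0.081], 0.61)]
side cover [([0.578, -0.383, 0.02], 0.84), ([0.491, -0.152, 0.08], 0.34)]
side corner1 [([0.578, -0.388, 0.016], 0.9), ([0.49, 0.014, 0.075], 0.18)]
side hub [([0.684, -0.061, 0.028], 0.87), ([0.582, -0.38, 0.021], 0.72), ([0.704, 0.04, 0.028], 0.35)]
side card_box [([0.668, -0.217, 0.012], 0.59), ([0.702, 0.119, 0.008], 0.28), ([0.482, -0.12, 0.084], 0.24)]
side objective [([0.468, -0.381, 0.048], 0.71)]
side dish [([0.489, 0.014, 0.076], 0.53), ([0.704, 0.121, 0.011], 0.47)]
side oil [([0.702, 0.038, 0.028], 0.51)]
```

View pics/scene0.png

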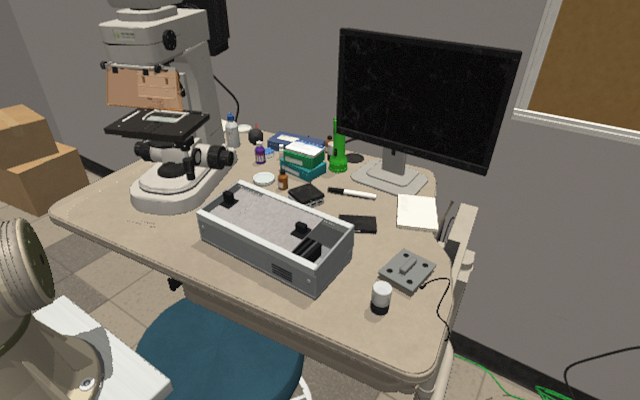

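View pics/side0.png

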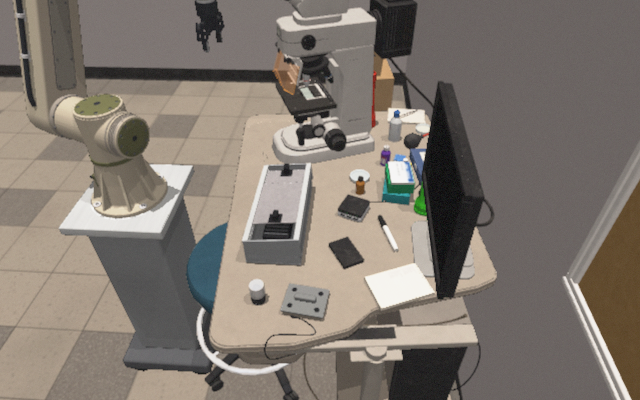

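Run:
```python
from h import *
for n in('scene','side'):
    c=np.load(n+'0.npz');P=cloud(c);f=c['frame'].astype(int);z=c['z_map']
    print(n,c['R'].round(2).tolist(),c['t'].round(3),'cam',(-c['R'].T@c['t']).round(3))
    # black handle tops
    m=(z>0)&(P[...,2]>.098)&(P[...,2]<.115)&(P[...,0]>.36)&(P[...,0]<.6)&(f.max(-1)<90)
    k,l,st,ce=cv2.connectedComponentsWithStats(m.astype(np.uint8))
    for i in range(1,k):
        if st[i,4]>25:
            q=P[l==i];print('blk',st[i].tolist(),q.mean(0).round(4),q.min(0).round(4),q.max(0).round(4))
    # case rear rail: height>0.085 non-black
    m=(z>0)&(P[...,2]>.088)&(P[...,2]<.1)&(P[...,0]>.36)&(P[...,0]<.62)&(f.max(-1)>=90)
    q=P[m][:,:2].astype(np.float32);print('rail',len(q),cv2.minAreaRect(q))
    # case whole
    m=(z>0)&(P[...,2]>.05)&(P[...,2]<.1)&(P[...,0]>.33)&(P[...,0]<.62)&(P[...,1]>-.335)
    k,l,st,ce=cv2.connectedComponentsWithStats(m.astype(np.uint8));i=1+st[1:,4].argmax()
    print('case',st[i].tolist(),cv2.minAreaRect(P[l==i][:,:2].astype(np.float32)))
    for a,b in((.015,.025),(.028,.038)):
        m=(z>0)&(P[...,2]>a)&(P[...,2]<b)&(abs(P[...,0]-.57)<.075)&(abs(P[...,1]+.38)<.09)&(P[...,0]>.505)
        k,l,st,ce=cv2.connectedComponentsWithStats(m.astype(np.uint8));i=1+st[1:,4].argmax()
        q=P[l==i];print('cover',a,st[i].tolist(),cv2.minAreaRect(q[:,:2].astype(np.float32)),q[:,2].mean())
```

```text
scene [[0.55, -0.83, 0.01], [-0.46, -0.32, -0.83], [0.69, 0.46, -0.56]] [-0.446  0.298  0.578] cam [-0.017 -0.541  0.574]
blk [134, 142, 16, 10, 104] [0.5246 0.3935 0.105 ] [0.5147 0.3671 0.0981] [0.5377 0.4277 0.1147]
blk [207, 151, 10, 8, 43] [0.5952 0.2003 0.1049] [0.5866 0.1826 0.0982] [0.5999 0.2097 0.1134]
blk [184, 165, 10, 9, 57] [0.5058 0.1821 0.1068] [0.4986 0.1738 0.0985] [0.5206 0.1962 0.114 ]
blk [223, 191, 11, 8, 62] [0.481  0.0263 0.1041] [0.475  0.0166 0.0982] [0.491  0.0386 0.1079]
blk [295, 222, 12, 9, 78] [ 0.4786 -0.1783  0.1046] [ 0.4732 -0.1885  0.0981] [ 0.487  -0.1647  0.1083]
rail 1871 ((0.5178493857383728, 0.05293336510658264), (0.6316055059432983, 0.11478319764137268), 85.17570495605469)
case [195, 180, 159, 103, 7578] ((0.48100361227989197, -0.09917038679122925), (0.3235549330711365, 0.14559413492679596), 89.40245056152344)
cover 0.015 [378, 249, 58, 44, 1238] ((0.5741775631904602, -0.3771361708641052), (0.08045279234647751, 0.10228443890810013), 82.40742492675781) 0.020184120734383613
cover 0.028 [399, 257, 18, 16, 132] ((0.5737739205360413, -0.3778129220
[... 384 characters left out ...]
 0.0374 0.1069]
blk [272, 210, 7, 9, 40] [ 0.4836 -0.1801  0.1038] [ 0.4761 -0.1908  0.099 ] [ 0.4906 -0.1661  0.1076]
rail 951 ((0.5335307121276855, 0.028534531593322754), (0.5865086913108826, 0.08453654497861862), 85.36202239990234)
case [242, 163, 71, 91, 4065] ((0.4843313694000244, -0.10060004889965057), (0.32823970913887024, 0.14692097902297974), 89.48741912841797)
cover 0.015 [281, 284, 49, 35, 1106] ((0.5771358609199524, -0.3788872957229614), (0.08391378819942474, 0.10071948915719986), 82.63374328613281) 0.018837200801778704
cover 0.028 [295, 293, 21, 9, 110] ((0.5770363211631775, -0.3789066672325134), (0.017456237226724625, 0.049278900027275085), 80.7290267944336) 0.03179956570174914
```

The scene picture shows the case (px 200–352, 185–290) with black handles at (228,196) and (301,228). The cover is at (407,270) with its bar along world x, and the objective at (380,297). The side picture agrees.

```bash
cat >> h.py <<'E'
def Rpsi(d):
    a=np.radians(d);b,c=np.sin(a),np.cos(a)
    return R.from_matrix(np.array([[-b,c,0],[c,b,0],[0,0,-1]]).T)
def plan(*wp):
    s=env.get_state();p=np.array(s['tcp_pos']);r=rot()
    for x,y,z,d in wp:
        q=Rpsi(d); sh=r.inv().apply(np.array([x,y,z])-p)/.5; rv=(r.inv()*q).as_rotvec()/(2*np.pi)
        print((x,y,z,d),'->',sh.round(4).tolist()+rv.round(4).tolist(),'rows>=%.1f'%max(np.linalg.norm(sh)*8,np.linalg.norm(rv)*360/10.7))
        p=np.array([x,y,z]);r=q
C=np.array([.4825,-.100]);CY=np.radians(-.55)
def case2w(x,y): 
    c,s=np.cos(CY),np.sin(CY); return C+np.array([c*x-s*y,s*x+c*y])
E
python3 - <<'E'
from h import *
A=np.array([.16,.552]);B=np.array([.482,-.1795]);d=(B-A)/np.linalg.norm(B-A)
for n in('scene','side'):
    c=np.load(n+'0.npz');P=cloud(c)[c['z_map']>0]
    P=P[(P[:,2]>.13)&(P[:,2]<.6)]
    t=(P[:,:2]-A)@d; e=abs((P[:,:2]-A)@np.array([-d[1],d[0]]))
    m=(t>0)&(t<.95)&(e<.16); print(n,m.sum(), P[m][np.argsort(e[m])[:4]].round(3).tolist())
print(case2w(0,-.079),case2w(0,.127),case2w(0,.099))
plan((.30,.28,.25,45),(.42,.04,.25,10),(.4815,-.18,.22,-.5))
E
```

```text
scene 5448 [[0.466, 0.175, 0.274], [0.457, 0.197, 0.274], [0.465, 0.181, 0.28], [0.459, 0.195, 0.276]]
side 1974 [[0.171, 0.527, 0.334], [0.177, 0.514, 0.368], [0.17, 0.53, 0.353], [0.171, 0.526, 0.314]]
[ 0.48174167 -0.17899636] [0.48371909 0.02699415] [ 0.48345032 -0.00100456]
(0.3, 0.28, 0.25, 45) -> [-0.4199, -0.4449, 0.0007, 0.0, -0.0, 0.08] rows>=4.9
(0.42, 0.04, 0.25, 10) -> [-0.5091, -0.1697, 0.0, 0.0, 0.0, 0.0972] rows>=4.3
(0.4815, -0.18, 0.22, -0.5) -> [-0.4547, 0.0447, 0.06, 0.0, 0.0, 0.0292] rows>=3.7
```

Request:
carry_out:
  increments:
    - [[-0.42,-0.445,0.0,0,0,0.08],[-0.42,-0.445,0.0,0,0,0.08],[-0.42,-0.445,0.0,0,0,0.08],[-0.42,-0.445,0.0,0,0,0.08],[-0.42,-0.445,0.0,0,0,0.08]]
  jaw: 0.5
  squeeze: 40

```text
clock: 1.72
tcp_pos: [0.3006, 0.2782, 0.2506]
orientation: [0.0, 0.383, 0.924, 0.0]
wrist_force: [-0.2, -0.7, 0.8]
finger_gap: 0.0426
grip_force: 0.0
```

Request:
carry_out:
  increments:
    - [[-0.509,-0.17,0.0,0,0,0.097],[-0.509,-0.17,0.0,0,0,0.097],[-0.509,-0.17,0.0,0,0,0.097],[-0.509,-0.17,0.0,0,0,0.097],[-0.509,-0.17,0.0,0,0,0.097]]

```text
clock: 2.35
tcp_pos: [0.4213, 0.0367, 0.2504]
orientation: [0.001, 0.644, 0.765, 0.0]
wrist_force: [-0.8, 0.5, -0.3]
finger_gap: 0.0428
grip_force: 0.0
```

Request:
carry_out:
  increments:
    - [[-0.455,0.045,0.06,0,0,0.029],[-0.455,0.045,0.06,0,0,0.029],[-0.455,0.045,0.06,0,0,0.029],[-0.455,0.045,0.06,0,0,0.029],[-0.455,0.045,0.06,0,0,0.029]]

```text
clock: 2.98
tcp_pos: [0.4822, -0.183, 0.2194]
orientation: [-0.0, 0.711, 0.703, -0.0]
wrist_force: [-0.5, 0.2, -0.1]
finger_gap: 0.0424
grip_force: 0.0
```

```bash
cat >> h.py <<'E'
def wcloud():
    s=env.get_state();r=rot();c=env.read_camera('wrist')
    K=np.array(c['intrinsics']);z=c['z_map'];v,u=np.indices(z.shape)
    p=np.stack([(u-K[0,2])/K[0,0]*z,(v-K[1,2])/K[1,1]*z,z,np.ones_like(z)],-1)@np.array(c['T_tool_cam']).T
    return c,r.apply(p[...,:3].reshape(-1,3)).reshape(p[...,:3].shape)+s['tcp_pos']
def handles(c,P):
    f=c['frame'].astype(int)
    m=(c['z_map']>0)&(P[...,2]>.1)&(P[...,2]<.112)&(abs(P[...,0]-.482)<.06)&(f.max(-1)<90)&(abs(P[...,1]+.1)<.18)
    k,l,st,ce=cv2.connectedComponentsWithStats(m.astype(np.uint8))
    for i in range(1,k):
        if st[i,4]>60:
            q=P[l==i];rc=cv2.minAreaRect(q[:,:2].astype(np.float32));print('handle',st[i].tolist(),q.mean(0).round(4),np.round(rc[0],4),np.round(rc[1],4),round(rc[2],1))
E
python3 - <<'E'
from h import *
s=env.get_state();print(s['clock'],s['tcp_pos'],s['finger_gap'],s['wrist_force'])
c,P=wcloud();cv2.imwrite('pics/w1.png',c['frame']);handles(c,P)
E
```

```text
2.975 [ 0.48224845 -0.18302221  0.21942155] 0.04235420425815701 [-0.49004466  0.15718656 -0.14896342]
handle [317, 180, 18, 30, 507] [ 0.4837 -0.1744  0.1052] [ 0.4837 -0.1752] [0.0232 0.0137] 89.5
```

View pics/w1.png

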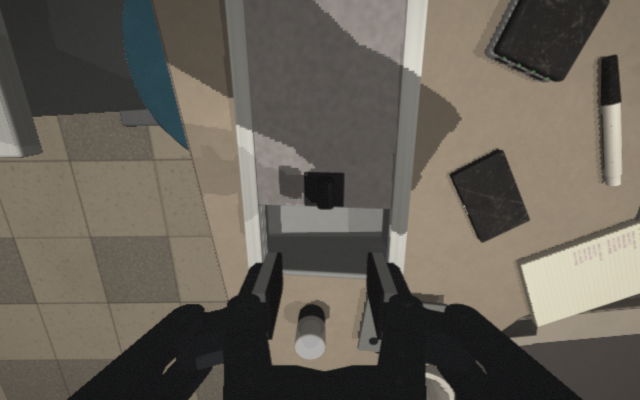

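Wrist picture: front door handle at px (324,188), between the rails, with the right bay open below it. It measures 23x14 mm, as it should. Now descending to grip it.

Run:
```python
from h import *
plan((.4835,-.176,.160,-.5),(.4835,-.176,.1155,-.5),(.4835,-.235,.1155,-.5))
```

```text
(0.4835, -0.176, 0.16, -0.5) -> [0.0104, 0.0037, 0.1194, -0.0001, -0.0001, -0.0] rows>=1.0
(0.4835, -0.176, 0.1155, -0.5) -> [0.0, 0.0, 0.089, 0.0, 0.0, 0.0] rows>=0.7
(0.4835, -0.235, 0.1155, -0.5) -> [-0.118, 0.001, 0.0, 0.0, 0.0, 0.0] rows>=0.9
```

Request:
carry_out:
  increments:
    - [[0.0104,0.004,0.12,0,0,0],[0.0104,0.004,0.16,0,0,0],[0.0104,0.004,0.2084,0,0,0],[0.0104,0.004,0.2084,0,0,0]]

```text
clock: 3.52
tcp_pos: [0.4823, -0.1728, 0.1149]
orientation: [-0.002, 0.709, 0.705, -0.0]
wrist_force: [0.7, 0.0, -0.3]
finger_gap: 0.0429
grip_force: 0.0
```

Request:
carry_out:
  increments:
    - [[0,0,0,0,0,0],[0,0,0,0,0,0],[0,0,0,0,0,0],[0,0,0,0,0,0]]
  jaw: 1

```text
clock: 4.03
tcp_pos: [0.4831, -0.1748, 0.1176]
orientation: [-0.0, 0.709, 0.705, -0.0]
wrist_force: [-5.0, 0.7, 5.9]
finger_gap: 0.0124
grip_force: 39.7
```

Request:
carry_out:
  increments:
    - [[-0.04,0,0,0,0,0],[-0.08,0,0,0,0,0],[-0.118,0,0,0,0,0],[-0.118,0,0,0,0,0]]

```text
clock: 4.53
tcp_pos: [0.4825, -0.2358, 0.1177]
orientation: [0.0, 0.71, 0.704, -0.001]
wrist_force: [-6.2, -2.0, 4.0]
finger_gap: 0.0126
grip_force: 39.6
```

Request:
carry_out:
  increments:
    - [[-0.004,0,0,0,0,0],[-0.008,0,0,0,0,0],[-0.008,0,0,0,0,0]]

```text
clock: 4.9
tcp_pos: [0.4825, -0.2372, 0.1176]
orientation: [-0.001, 0.709, 0.705, -0.0]
wrist_force: [-4.7, 3.2, 6.8]
finger_gap: 0.013
grip_force: 39.9
```

Request:
carry_out:
  increments:
    - [[-0.004,0,0,0,0,0],[-0.004,0,0,0,0,0],[-0.004,0,0,0,0,0]]

```text
clock: 5.28
tcp_pos: [0.4825, -0.2373, 0.1176]
orientation: [-0.002, 0.709, 0.705, 0.001]
wrist_force: [-4.1, 9.3, 9.3]
finger_gap: 0.0125
grip_force: 40.1
```

Run:
```python
from h import *
s=env.get_state();print(s['clock'],s['tcp_pos'],s['finger_gap'],s['wrist_force'])
```

```text
5.275 [ 0.48247008 -0.23732412  0.11761185] 0.012510924245727525 [-4.10430791  9.34253034  9.28868626]
```

Request:
carry_out:
  increments:
    - [[0.004,0,0,0,0,0],[0.004,0,0,0,0,0],[0.004,0,-0.1,0,0,0]]
  jaw: 0.5

```text
clock: 5.65
tcp_pos: [0.4814, -0.2368, 0.1634]
orientation: [-0.004, 0.709, 0.705, -0.001]
wrist_force: [-0.0, -0.3, 0.5]
finger_gap: 0.0424
grip_force: 0.0
```

Request:
carry_out:
  increments:
    - [[0.12,0,-0.06,0,0,0],[0.24,0,-0.1,0,0,0],[0.4,0,-0.1,0,0,0],[0.4,0,-0.1,0,0,0]]

```text
clock: 6.15
tcp_pos: [0.4849, -0.0355, 0.2172]
orientation: [0.001, 0.708, 0.706, 0.001]
wrist_force: [-0.5, -0.3, 0.2]
finger_gap: 0.0428
grip_force: 0.0
```

Run:
```python
from h import *
s=env.get_state();print(s['clock'],s['tcp_pos'],s['finger_gap'],s['wrist_force'])
c,P=wcloud();cv2.imwrite('pics/w2.png',c['frame']);handles(c,P)
plan((.485,.026,.17,-.5),(.485,.026,.1125,-.5))
```

```text
6.15 [ 0.48490931 -0.03547364  0.21716485] 0.0428479115368302 [-0.4990112  -0.28913467  0.24809863]
handle [315, 104, 19, 34, 625] [0.4856 0.0298 0.1054] [0.4856 0.0296] [0.0234 0.0133] 89.8
(0.485, 0.026, 0.17, -0.5) -> [0.1202, 0.0, 0.0942, 0.0003, -0.0002, 0.001] rows>=1.2
(0.485, 0.026, 0.1125, -0.5) -> [0.0, 0.0, 0.115, 0.0, 0.0, 0.0] rows>=0.9
```

Request:
carry_out:
  increments:
    - [[0.1225,0.0,0.06,0,0,0.001],[0.1225,0.0,0.14,0,0,0.001],[0.1225,0.0,0.209,0,0,0.001],[0.1225,0.0,0.209,0,0,0.001]]

```text
clock: 6.7
tcp_pos: [0.4833, 0.0232, 0.1096]
orientation: [-0.002, 0.712, 0.703, -0.002]
wrist_force: [-0.2, 0.5, 0.3]
finger_gap: 0.0428
grip_force: 0.0
```

Request:
carry_out:
  increments:
    - [[0,0,0,0,0,0],[0,0,0,0,0,0],[0,0,0,0,0,0],[0,0,0,0,0,0]]
  jaw: 1

```text
clock: 7.2
tcp_pos: [0.4852, 0.0227, 0.1134]
orientation: [0.001, 0.712, 0.702, 0.0]
wrist_force: [-4.8, -0.9, 4.9]
finger_gap: 0.0128
grip_force: 39.8
```

Request:
carry_out:
  increments:
    - [[-0.05,0.0,0,0,0,0],[-0.1,0.0,0,0,0,0],[-0.15,0.001,0,0,0,0],[-0.2,0.001,0,0,0,0],[-0.2,0.001,0,0,0,0]]

```text
clock: 7.82
tcp_pos: [0.4841, -0.0791, 0.1134]
orientation: [0.001, 0.713, 0.702, -0.001]
wrist_force: [-4.9, -1.5, 4.8]
finger_gap: 0.0128
grip_force: 39.9
```

Request:
carry_out:
  increments:
    - [[-0.006,0,0,0,0,0],[-0.012,0,0,0,0,0],[-0.012,0,0,0,0,0]]

```text
clock: 8.2
tcp_pos: [0.484, -0.082, 0.1134]
orientation: [-0.001, 0.712, 0.703, 0.001]
wrist_force: [-5.2, 5.8, 5.9]
finger_gap: 0.0132
grip_force: 40.0
```

Request:
carry_out:
  increments:
    - [[-0.006,0,0,0,0,0],[-0.006,0,0,0,0,0],[-0.006,0,0,0,0,0]]

```text
clock: 8.57
tcp_pos: [0.484, -0.0822, 0.1134]
orientation: [-0.002, 0.711, 0.703, 0.003]
wrist_force: [-3.0, 14.1, 8.4]
finger_gap: 0.0125
grip_force: 40.2
```

Request:
carry_out:
  increments:
    - [[0.008,0,0,0,0,0],[0.008,0,0,0,0,0],[0.008,0,-0.1,0,0,0]]
  jaw: 0.5

```text
clock: 8.95
tcp_pos: [0.4821, -0.0815, 0.1595]
orientation: [-0.003, 0.712, 0.702, -0.002]
wrist_force: [1.3, 0.5, 0.4]
finger_gap: 0.0427
grip_force: 0.0
```

Request:
carry_out:
  increments:
    - [[-0.05,0,-0.12,0,0,0],[-0.1,0,-0.24,0,0,0],[-0.1,0,-0.24,0,0,0],[-0.1,0,-0.24,0,0,0]]

```text
clock: 9.45
tcp_pos: [0.4839, -0.1324, 0.2819]
orientation: [0.001, 0.712, 0.702, 0.0]
wrist_force: [0.4, -0.2, -1.0]
finger_gap: 0.0425
grip_force: 0.0
```

Run:
```python
from h import *
s=env.get_state();print(s['clock'],s['tcp_pos'],s['qvel'].round(3),s['wrist_force'])
c,P=wcloud();cv2.imwrite('pics/w3.png',c['frame']);handles(c,P);np.savez('w3.npz',P=P,f=c['frame'])
plan((.53,-.25,.26,40),(.576,-.378,.18,82.5),(.576,-.378,.07,82.5))
```

```text
9.45 [ 0.48393321 -0.13240231  0.28190502] [ 0.015  0.019 -0.049 -0.008  0.002  0.002] [ 0.3849025  -0.17648933 -1.02043329]
handle [317, 112, 15, 26, 377] [ 0.4851 -0.0749  0.1054] [ 0.4852 -0.0752] [0.0228 0.0132] 89.1
handle [318, 266, 13, 21, 253] [ 0.4827 -0.236   0.105 ] [ 0.4828 -0.2374] [0.0231 0.0133] 88.8
(0.53, -0.25, 0.26, 40) -> [-0.2353, 0.0965, 0.0413, -0.0001, -0.0001, -0.1132] rows>=3.8
(0.576, -0.378, 0.18, 82.5) -> [-0.2552, -0.0941, 0.16, 0.0, 0.0, -0.1181] rows>=4.0
(0.576, -0.378, 0.07, 82.5) -> [0.0, 0.0, 0.22, 0.0, 0.0, 0.0] rows>=1.8
```

View pics/w3.png

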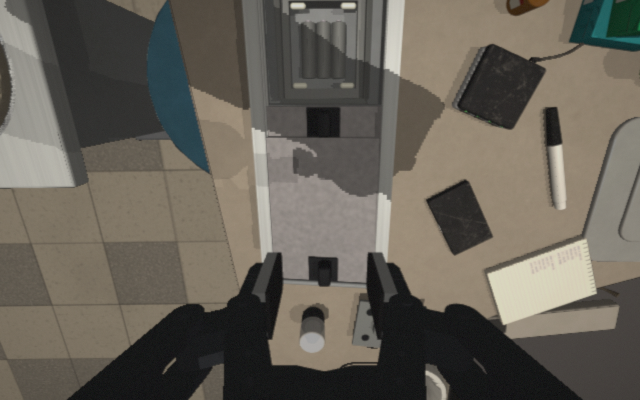

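The doors are where they should be: front at its right end, rear behind it, and the bay (px 325,50) is uncovered. Handle spacing is 162 mm against 163 expected. Next, the cover.

Run:
```python
from h import *
plan((.54,-.25,.26,40),(.63,-.385,.22,82.5))
```

```text
(0.54, -0.25, 0.26, 40) -> [-0.235, 0.1165, 0.0412, -0.0001, -0.0001, -0.1132] rows>=3.8
(0.63, -0.385, 0.22, 82.5) -> [-0.3225, -0.0357, 0.08, 0.0, 0.0, -0.1181] rows>=4.0
```

Request:
carry_out:
  increments:
    - [[-0.235,0.1165,0.041,0,0,-0.113],[-0.235,0.1165,0.041,0,0,-0.113],[-0.235,0.1165,0.041,0,0,-0.113],[-0.235,0.1165,0.041,0,0,-0.113],[-0.235,0.1165,0.041,0,0,-0.113]]

```text
clock: 10.12
tcp_pos: [0.5397, -0.2492, 0.2587]
orientation: [-0.002, 0.424, 0.906, 0.0]
wrist_force: [0.5, -0.1, -1.0]
finger_gap: 0.0427
grip_force: 0.0
```

Request:
carry_out:
  increments:
    - [[-0.3225,-0.036,0.08,0,0,-0.118],[-0.3225,-0.036,0.08,0,0,-0.118],[-0.3225,-0.036,0.08,0,0,-0.118],[-0.3225,-0.036,0.08,0,0,-0.118],[-0.3225,-0.036,0.08,0,0,-0.118]]

```text
clock: 10.75
tcp_pos: [0.63, -0.3846, 0.219]
orientation: [-0.001, 0.068, 0.998, 0.001]
wrist_force: [-0.2, 1.1, 0.8]
finger_gap: 0.0427
grip_force: 0.0
```

Request:
carry_out:
  increments:
    - [[0,0,0,0,0,0],[0,0,0,0,0,0]]

```text
clock: 11.0
tcp_pos: [0.6302, -0.3844, 0.222]
orientation: [0.0, 0.067, 0.998, -0.0]
wrist_force: [-0.3, 0.6, -0.3]
finger_gap: 0.043
grip_force: 0.0
```

Run:
```python
from h import *
s=env.get_state();print(s['clock'],s['tcp_pos'],s['qvel'].round(3),s['joint_pos'].round(2))
c,P=wcloud();cv2.imwrite('pics/w4.png',c['frame'])
for a,b in((.015,.025),(.028,.038)):
    m=(c['z_map']>0)&(P[...,2]>a)&(P[...,2]<b)&(abs(P[...,0]-.57)<.065)&(abs(P[...,1]+.38)<.07)&(P[...,0]>.5)
    k,l,st,ce=cv2.connectedComponentsWithStats(m.astype(np.uint8));i=1+st[1:,4].argmax()
    q=P[l==i];print('cover',a,st[i].tolist(),cv2.minAreaRect(q[:,:2].astype(np.float32)),q[:,2].mean())
plan((.576,-.378,.1,82.5),(.576,-.378,.042,82.5))
```

```text
11.0 [ 0.63024734 -0.38440507  0.22195752] [-0.003 -0.001  0.004  0.001  0.001 -0.012] [-0.66  0.67  0.54  1.44  0.   -0.52]
cover 0.015 [285, 74, 83, 102, 7294] ((0.5777121186256409, -0.37686270475387573), (0.08025331050157547, 0.10020340234041214), 82.30062866210938) 0.019272514245093065
cover 0.028 [319, 102, 15, 52, 721] ((0.5775439739227295, -0.37673068046569824), (0.013477129861712456, 0.04861554503440857), 82.0006103515625) 0.031883969245203925
(0.576, -0.378, 0.1, 82.5) -> [0.1095, -0.0013, 0.244, -0.0001, 0.0001, -0.0003] rows>=2.1
(0.576, -0.378, 0.042, 82.5) -> [0.0, 0.0, 0.116, 0.0, 0.0, 0.0] rows>=0.9
```

View pics/w4.png

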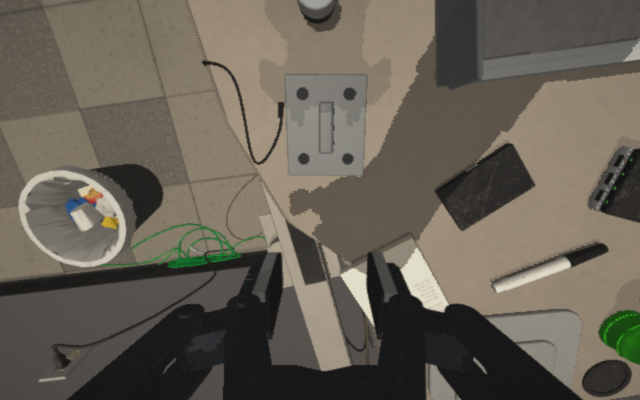

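Wrist picture: the cover (px 285–368, 74–176) with its bar at (326,127) and its dots showing, centred at (.577,-.377), angle 82.3°, which matches the first fix.

Request:
carry_out:
  increments:
    - [[0.1,0,0.1,0,0,0],[0.1075,0,0.2,0,0,0],[0.1075,0,0.3,0,0,0],[0.1075,0,0.356,0,0,0],[0.1075,0,0.356,0,0,0]]

```text
clock: 11.68
tcp_pos: [0.5752, -0.3764, 0.0409]
orientation: [-0.002, 0.066, 0.998, 0.001]
wrist_force: [-0.6, 0.3, -0.5]
finger_gap: 0.0425
grip_force: 0.0
```

Request:
carry_out:
  increments:
    - [[0,0,0,0,0,0],[0,0,0,0,0,0],[0,0,0,0,0,0],[0,0,0,0,0,0]]
  jaw: 1

```text
clock: 12.18
tcp_pos: [0.5782, -0.379, 0.0455]
orientation: [0.002, 0.066, 0.998, -0.001]
wrist_force: [-0.9, 1.1, 6.8]
finger_gap: 0.0124
grip_force: 41.5
```

Request:
carry_out:
  increments:
    - [[0,0,-0.1,0,0,0],[0,0,-0.22,0,0,0],[0,0,-0.34,0,0,0],[0,0,-0.36,0,0,0],[0,0,-0.36,0,0,0]]

```text
clock: 12.8
tcp_pos: [0.5772, -0.3783, 0.224]
orientation: [0.001, 0.066, 0.998, -0.001]
wrist_force: [-0.4, 0.6, -1.5]
finger_gap: 0.0122
grip_force: 40.7
```

Run:
```python
from h import *
s=env.get_state();print(s['clock'],s['tcp_pos'],s['finger_gap'],s['grip_force'],s['wrist_force'])
plan((.53,-.25,.24,40),(.485,-.10,.24,-.7))
```

```text
12.8 [ 0.57722158 -0.37833892  0.22401809] 0.012196145521257844 40.66348850727081 [-0.44166718  0.59645773 -1.45340744]
(0.53, -0.25, 0.24, 40) -> [0.1274, 0.242, -0.0324, -0.0001, 0.0003, 0.1179] rows>=4.0
(0.485, -0.1, 0.24, -0.7) -> [0.2877, 0.1239, 0.0, 0.0, 0.0, 0.1131] rows>=3.8
```

Request:
carry_out:
  increments:
    - [[0.1275,0.242,-0.032,0,0,0.118],[0.1275,0.242,-0.032,0,0,0.118],[0.1275,0.242,-0.032,0,0,0.118],[0.1275,0.242,-0.032,0,0,0.118],[0.1275,0.242,-0.032,0,0,0.118]]

```text
clock: 13.42
tcp_pos: [0.5287, -0.2488, 0.2368]
orientation: [-0.002, 0.422, 0.907, 0.0]
wrist_force: [-0.4, 0.5, -1.7]
finger_gap: 0.0125
grip_force: 40.7
```

Request:
carry_out:
  increments:
    - [[0.288,0.124,0.0,0,0,0.113],[0.288,0.124,0.0,0,0,0.113],[0.288,0.124,0.0,0,0,0.113],[0.288,0.124,0.0,0,0,0.113],[0.288,0.124,0.0,0,0,0.113]]

```text
clock: 14.05
tcp_pos: [0.4842, -0.0992, 0.238]
orientation: [-0.001, 0.71, 0.704, -0.0]
wrist_force: [-0.4, -0.6, -1.8]
finger_gap: 0.0123
grip_force: 40.7
```

Request:
carry_out:
  increments:
    - [[0,0,0,0,0,0],[0,0,0,0,0,0]]

```text
clock: 14.3
tcp_pos: [0.4847, -0.1, 0.2386]
orientation: [-0.0, 0.711, 0.703, -0.0]
wrist_force: [0.1, 0.3, -1.1]
finger_gap: 0.0125
grip_force: 40.7
```

Run:
```python
from h import *
s=env.get_state();print(s['clock'],s['tcp_pos'],s['finger_gap'],s['grip_force'],s['qvel'].round(3))
c,P=wcloud();cv2.imwrite('pics/w5.png',cv2.resize(c['frame'],(800,500)));np.savez('w5.npz',P=P,f=c['frame'],z=c['z_map'],tcp=s['tcp_pos']);handles(c,P)
# profile across x and y through bay: heights
for lab,m in(('x',abs(P[...,1]+.0)<.006),('y',abs(P[...,0]-.486)<.006)):
    a=0 if lab=='x' else 1
    q=P[m&(c['z_map']>0)];lo=.40 if a==0 else -.07
    for b in np.arange(lo,lo+.17,.003):
        w=q[(q[:,a]>=b)&(q[:,a]<b+.003)]
        if len(w):print(lab,b.round(3),'%.3f %.3f'%(np.median(w[:,2]),w[:,2].max()),end=' | ')
    print()
```

```text
14.3 [ 0.48467383 -0.10002672  0.23859633] 0.012506489717389916 40.657344460487366 [ 0.002 -0.002  0.001  0.002 -0.001  0.01 ]
handle [316, 154, 16, 9, 134] [ 0.4847 -0.066   0.1049] [ 0.4847 -0.0662] [0.0062 0.0124] 89.2
handle [317, 333, 14, 6, 74] [ 0.4826 -0.2442  0.1056] [ 0.4825 -0.2445] [0.0075 0.0131] 84.6
x 0.412 0.081 0.082 | x 0.415 0.081 0.083 | x 0.418 0.081 0.083 | x 0.421 0.081 0.083 | x 0.424 0.073 0.084 | x 0.427 0.064 0.075 | x 0.43 0.009 0.010 | x 0.436 0.058 0.059 | x 0.439 0.057 0.061 | x 0.442 0.045 0.056 | x 0.445 0.041 0.044 | x 0.448 0.039 0.043 | x 0.451 0.010 0.010 | x 0.454 0.009 0.011 | x 0.457 0.009 0.011 | x 0.46 0.022 0.025 | x 0.463 0.026 0.028 | x 0.466 0.027 0.028 | x 0.469 0.027 0.028 | x 0.472 0.026 0.028 | x 0.475 0.021 0.025 | x 0.478 0.024 0.026 | x 0.481 0.026 0.029 | x 0.484 0.027 0.029 | x 0.487 0.027 0.028 | x 0.49 0.024 0.026 | x 0.493 0.023 0.025 | x 0.496 0.026 0.027 | x 0.499 0.027 0.029 | x 0.502 0.027 0.028 | x 0.505 0.025 0.027 | x 0.508 0.022 0.025 | x 0.511 0.010 0.011 | x 0.514 0.009 0.011 | x 0.517 0.009 0.011 | x 0.52 0.037 0.04
[... 488 characters left out ...]
9 0.011 | y -0.034 0.010 0.011 | y -0.031 0.026 0.028 | y -0.028 0.026 0.028 | y -0.025 0.026 0.028 | y -0.022 0.027 0.028 | y -0.019 0.027 0.029 | y -0.016 0.026 0.027 | y -0.013 0.027 0.028 | y -0.01 0.027 0.029 | y -0.007 0.027 0.028 | y -0.004 0.026 0.028 | y -0.001 0.026 0.029 | y 0.002 0.027 0.029 | y 0.005 0.026 0.028 | y 0.008 0.026 0.028 | y 0.011 0.026 0.028 | y 0.014 0.026 0.028 | y 0.017 0.026 0.029 | y 0.02 0.027 0.028 | y 0.023 0.026 0.028 | y 0.026 0.021 0.024 | y 0.029 0.009 0.011 | y 0.032 0.010 0.011 | y 0.035 0.009 0.011 | y 0.038 0.009 0.038 | y 0.041 0.035 0.043 | y 0.044 0.041 0.043 | y 0.047 0.041 0.043 | y 0.05 0.045 0.057 | y 0.053 0.058 0.071 | y 0.056 0.065 0.069 |
```

View pics/w5.png

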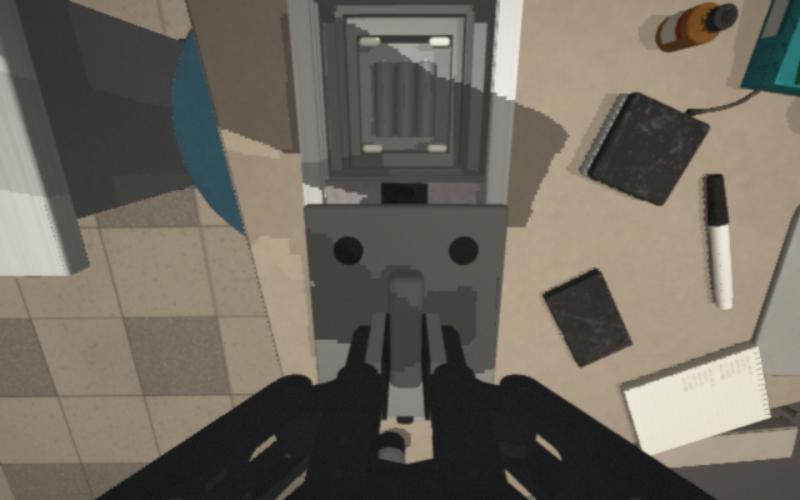

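The picture shows the cover held level ahead of the fingers (dots at 348,250 and 463,250) and the open bay, with its four clips, beyond it (px 340–475, 15–175). Next is to refine both.

Run:
```python
from h import *
d=np.load('w5.npz');P=d['P'];z=d['z'];tcp=d['tcp']
ok=z>0
m=ok&(P[...,2]>.2)&(P[...,2]<.225)&(P[...,1]>-.095);q=P[m]
# front edge line of plate: max y per x-bin ; side edges: x extents per y-bin
def line(a,b): return np.polyfit(a,b,1)
q=q[(abs(q[:,0]-.485)<.06)]
bx=[(x,q[abs(q[:,0]-x)<.002][:,1].max()) for x in np.arange(.452,.518,.004)]
k=line(*np.array(bx).T-np.array([[tcp[0]],[0]]));print('front edge slope deg',np.degrees(np.arctan(k[0])),'y at tcp',k[1])
L=[];Rr=[]
for y in np.arange(-.075,-.055,.003):
    w=q[abs(q[:,1]-y)<.0015][:,0];L.append((y,w.min()));Rr.append((y,w.max()))
L=np.array(L);Rr=np.array(Rr);print('x ext',L[:,1].mean(),Rr[:,1].mean(),'mid-tcp',(L[:,1].mean()+Rr[:,1].mean())/2-tcp[0],'slopes',np.degrees(line(*L.T)[0]),np.degrees(line(*Rr.T)[0]),'z',np.median(q[:,2])-tcp[2])
# bay: lower ledge (z .038-.045) outer x limits & rim top (.056-.061) inner limits
for lo,hi in((.037,.046),(.053,.062)):
    m=ok&(P[...,2]>lo)&(P[...,2]<hi);q=P[m]
    A=[]
    for y in np.arange(-.025,.035,.004):
        w=q[(abs(q[:,1]-y)<.002)&(abs(q[:,0]-.485)<.06)][:,0];l=w[w<.485];r=w[w>.485]
        A.append((y,l.min(),l.max(),r.min(),r.max()))
    A=np.array(A);print(lo,np.median(A[:,1:],0).round(4),'mid in',np.median(A[:,2]+A[:,3])/2,'mid out',np.median(A[:,1]+A[:,4])/2,'yaw',[round(-np.degrees(line(A[:,0],A[:,i])[0]),2) for i in (1,2,3,4)])
    w=q[(abs(q[:,0]-.485)<.02)&(q[:,1]>-.048)&(q[:,1]<.07)][:,1];f=w[w>0];n=w[w<0]
    print(' y far',f.min().round(4),f.max().round(4),'near',(n.min().round(4),n.max().round(4)) if len(n) else '')
```

```text
front edge slope deg -0.6990076920479574 y at tcp -0.04933961309643168
x ext 0.4457307079994938 0.5254729259390382 mid-tcp 0.0009279885738255889 slopes -0.1297810110111832 1.1781705384432843 z -0.026268529865137974
0.037 [0.443  0.4506 0.5205 0.5282] mid in 0.48555141804278784 mid out 0.4855550163211915 yaw [np.float64(-0.75), np.float64(-0.57), np.float64(-0.52), np.float64(-0.62)]
 y far 0.0377 0.0528 near (np.float64(-0.0476), np.float64(-0.0368))
0.053 [0.4383 0.443  0.5281 0.533 ] mid in 0.4856131294669309 mid out 0.48567995472767195 yaw [np.float64(-0.44), np.float64(-0.53), np.float64(-0.53), np.float64(-0.73)]
 y far 0.0516 0.0566 near
```

Request:
carry_out:
  increments:
    - [[0.1,-0.001,0.0,0,0,0],[0.1986,-0.0024,0.04,0,0,0],[0.1986,-0.0024,0.14,0,0,0],[0.1986,-0.0024,0.2,0,0,0],[0.1986,-0.0024,0.2,0,0,0]]

```text
clock: 14.98
tcp_pos: [0.4828, 0.0001, 0.137]
orientation: [-0.002, 0.711, 0.703, -0.002]
wrist_force: [-0.2, -0.2, -0.3]
finger_gap: 0.0124
grip_force: 40.6
```

Request:
carry_out:
  increments:
    - [[0,0,0,0,0,0],[0,0,0,0,0,0]]

```text
clock: 15.22
tcp_pos: [0.4861, -0.0007, 0.1408]
orientation: [0.001, 0.712, 0.703, 0.001]
wrist_force: [0.2, 1.1, -0.8]
finger_gap: 0.0125
grip_force: 40.6
```

Run:
```python
from h import *
s=env.get_state();print(s['clock'],s['tcp_pos'],s['wrist_force'],s['qvel'].round(3))
plan((.4847,-.0007,.1,-.7),(.4847,-.0007,.082,-.7))
```

```text
15.225 [ 0.48609854 -0.00070717  0.14075359] [ 0.23996744  1.12435918 -0.79829125] [ 0.003 -0.003 -0.006 -0.004 -0.001  0.   ]
(0.4847, -0.0007, 0.1, -0.7) -> [0.0, -0.003, 0.0815, 0.0005, 0.0001, -0.0001] rows>=0.7
(0.4847, -0.0007, 0.082, -0.7) -> [0.0, 0.0, 0.036, 0.0, 0.0, 0.0] rows>=0.3
```

Request:
carry_out:
  increments:
    - [[0,-0.003,0.03,0,0,0],[0,-0.003,0.06,0,0,0],[0,-0.003,0.0815,0,0,0],[0,-0.003,0.0815,0,0,0],[0,-0.003,0.0815,0,0,0]]

```text
clock: 15.85
tcp_pos: [0.4835, -0.0002, 0.0986]
orientation: [0.0, 0.712, 0.703, 0.0]
wrist_force: [0.3, -0.0, -1.1]
finger_gap: 0.0123
grip_force: 40.6
```

Request:
carry_out:
  increments:
    - [[0,0,0.01,0,0,0],[0,0,0.02,0,0,0],[0,0,0.03,0,0,0],[0,0,0.03,0,0,0]]

```text
clock: 16.35
tcp_pos: [0.4828, -0.0001, 0.0828]
orientation: [-0.0, 0.712, 0.703, -0.0]
wrist_force: [0.3, 0.4, -1.0]
finger_gap: 0.0126
grip_force: 40.6
```

Run:
```python
from h import *
s=env.get_state();print(s['clock'],s['tcp_pos'],s['wrist_force'],s['ft_torque'])
```

```text
16.35 [ 4.82790341e-01 -1.28160903e-04  8.27708080e-02] [ 0.28535192  0.36319547 -0.99059504] [-0.00506494 -0.02720456 -0.00934425]
```

Request:
carry_out:
  increments:
    - [[-0.001,0.004,0,0,0,0],[-0.001,0.004,0.004,0,0,0],[-0.001,0.004,0.006,0,0,0],[-0.001,0.004,0.006,0,0,0]]

```text
clock: 16.85
tcp_pos: [0.4861, -0.0007, 0.0816]
orientation: [0.001, 0.711, 0.703, 0.001]
wrist_force: [-1.3, 0.9, 6.8]
finger_gap: 0.0127
grip_force: 41.7
```

Request:
carry_out:
  increments:
    - [[0,0,0.002,0,0,0],[0,0,0.003,0,0,0],[0,0,0.003,0,0,0]]

```text
clock: 17.23
tcp_pos: [0.4863, -0.0008, 0.0812]
orientation: [0.001, 0.711, 0.703, 0.001]
wrist_force: [-4.5, 1.5, 17.8]
finger_gap: 0.0122
grip_force: 42.7
```

Cover is resting on the clips, with the force rising at the expected height. Releasing it, then backing off to look.

Request:
carry_out:
  increments:
    - [[0,0,-0.003,0,0,0],[0,0,-0.004,0,0,0],[0,0,-0.004,0,0,0]]

```text
clock: 17.6
tcp_pos: [0.4863, -0.0006, 0.0817]
orientation: [0.001, 0.711, 0.703, 0.001]
wrist_force: [0.0, 1.3, 7.8]
finger_gap: 0.0126
grip_force: 41.6
```

Request:
carry_out:
  increments:
    - [[0,0,0,0,0,0],[0,0,0,0,0,0],[0,0,-0.04,0,0,0],[0,0,-0.14,0,0,0],[0,0,-0.14,0,0,0]]
  jaw: 0.6

```text
clock: 18.23
tcp_pos: [0.4877, -0.0012, 0.154]
orientation: [0.003, 0.712, 0.703, 0.002]
wrist_force: [0.2, -0.6, 0.2]
finger_gap: 0.0343
grip_force: 0.0
```

Request:
carry_out:
  increments:
    - [[-0.1,0,-0.1,0,0,0],[-0.18,0,-0.18,0,0,0],[-0.18,0,-0.18,0,0,0],[-0.18,0,-0.18,0,0,0],[-0.18,0,-0.18,0,0,0]]
  jaw: 1

```text
clock: 18.85
tcp_pos: [0.483, -0.0896, 0.239]
orientation: [-0.002, 0.711, 0.703, -0.001]
wrist_force: [-0.7, 0.0, 0.2]
finger_gap: 0.0002
grip_force: 0.0
```

```bash
cat >> h.py <<'E'
def cov(f=None):
    c,P=wcloud()
    if f: cv2.imwrite('pics/'+f,c['frame'])
    ok=c['z_map']>0
    m=ok&(abs(P[...,0]-.4856)<.046)&(abs(P[...,1])<.054)&(P[...,2]>.062)&(P[...,2]<.075)
    k,l,st,ce=cv2.connectedComponentsWithStats(m.astype(np.uint8))
    if k>1:
        i=1+st[1:,4].argmax();q=P[l==i];print('bar',len(q),cv2.minAreaRect(q[:,:2].astype(np.float32)),q[:,2].mean())
    for n,(a,b) in dict(c1=(23,32),c2=(23,-32),c3=(-23,-32),c4=(-23,32)).items():
        x,y=.4856+a/1e3,.0+b/1e3
        w=P[ok&(np.hypot(P[...,0]-x,P[...,1]-y)<.006)];print(n,len(w),np.median(w[:,2]).round(4) if len(w) else '')
    return c,P
E
python3 - <<'E'
from h import *
s=env.get_state();print(s['clock'],s['tcp_pos'],s['wrist_force'],s['finger_gap'])
c,P=cov('w6.png');handles(c,P)
d=c['frame'];m=(P[...,2]>.04)&(P[...,2]<.07)&(abs(P[...,0]-.4856)<.042)&(abs(P[...,1])<.05)&(d.max(-1)<50)
k,l,st,ce=cv2.connectedComponentsWithStats(m.astype(np.uint8))
for i in range(1,k):
    if st[i,4]>30:print('dot',st[i].tolist(),P[l==i].mean(0).round(4))
E
```

```text
18.85 [ 0.48304228 -0.08964258  0.23898167] [-0.72405326  0.00682132  0.15328186] 0.00015875463871614507
bar 942 ((0.48677894473075867, -0.0005117561668157578), (0.04906627535820007, 0.013620086945593357), 89.62825775146484) 0.06815772432703353
c1 159 0.0559
c2 131 0.0558
c3 129 0.0558
c4 160 0.056
handle [318, 166, 17, 29, 455] [ 0.4847 -0.0742  0.1052] [ 0.4846 -0.0748] [0.0237 0.0138] 89.7
handle [320, 337, 10, 11, 88] [ 0.4814 -0.2417  0.1057] [ 0.4818 -0.2417] [0.0127 0.0095] 83.6
dot [295, 43, 13, 14, 142] [0.4641 0.0322 0.0561]
dot [297, 118, 12, 13, 114] [ 0.4633 -0.0317  0.0559]
dot [346, 118, 12, 13, 115] [ 0.5093 -0.0323  0.0559]
```

View pics/w6.png

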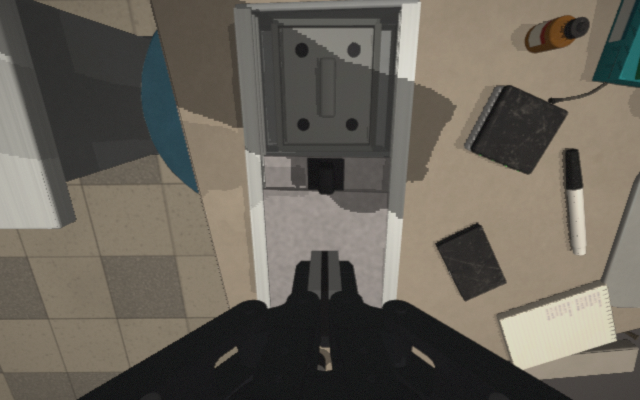

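The cover lies level in the bay: all corners are at z ≈ 0.056, dots at (302,50), (354,50), (303,124) and (352,124). Next I press the corners with closed fingers, turned 90° for clearance.

Run:
```python
from h import *
plan((.495,-.03,.18,44),(.5098,.029,.12,89.4),(.5098,.029,.085,89.4))
```

```text
(0.495, -0.03, 0.18, 44) -> [0.1193, 0.0227, 0.1184, -0.0004, -0.0004, -0.124] rows>=4.2
(0.5098, 0.029, 0.12, 89.4) -> [0.0643, 0.1033, 0.12, 0.0, 0.0, -0.1261] rows>=4.2
(0.5098, 0.029, 0.085, 89.4) -> [0.0, 0.0, 0.07, 0.0, 0.0, 0.0] rows>=0.6
```

Request:
carry_out:
  increments:
    - [[0.1195,0.023,0.118,0,0,-0.124],[0.1195,0.023,0.118,0,0,-0.124],[0.1195,0.023,0.118,0,0,-0.124],[0.1195,0.023,0.118,0,0,-0.124],[0.1195,0.023,0.118,0,0,-0.124]]

```text
clock: 19.52
tcp_pos: [0.4957, -0.0301, 0.1809]
orientation: [-0.001, 0.391, 0.92, -0.0]
wrist_force: [0.9, -0.1, -0.3]
finger_gap: 0.0001
grip_force: 0.0
```

Request:
carry_out:
  increments:
    - [[0.0645,0.103,0.12,0,0,-0.126],[0.0645,0.103,0.12,0,0,-0.126],[0.0645,0.103,0.12,0,0,-0.126],[0.0645,0.103,0.12,0,0,-0.126],[0.0645,0.103,0.12,0,0,-0.126]]

```text
clock: 20.15
tcp_pos: [0.5106, 0.0284, 0.1213]
orientation: [-0.001, 0.006, 1.0, 0.0]
wrist_force: [-0.1, 0.4, -0.2]
finger_gap: 0.0001
grip_force: 0.0
```

Request:
carry_out:
  increments:
    - [[0,0,0,0,0,0],[0,0,0,0,0,0]]

```text
clock: 20.4
tcp_pos: [0.5109, 0.028, 0.1216]
orientation: [-0.0, 0.007, 1.0, 0.0]
wrist_force: [0.6, -0.1, 0.8]
finger_gap: 0.0004
grip_force: 0.0
```

Run:
```python
from h import *
s=env.get_state();print(s['clock'],s['tcp_pos'],s['wrist_force'],s['finger_gap'])
plan((.5098,.029,.079,89.4))
```

```text
20.4 [0.51088081 0.02802722 0.1216353 ] [ 0.62413996 -0.11961558  0.83418058] 0.0003658248661389647
(0.5098, 0.029, 0.079, 89.4) -> [0.0022, 0.0019, 0.0853, 0.0, -0.0001, -0.0006] rows>=0.7
```

Request:
carry_out:
  increments:
    - [[0.002,0.002,0.04,0,0,0],[0.002,0.002,0.07,0,0,0],[0.002,0.002,0.084,0,0,0],[0.002,0.002,0.084,0,0,0]]

```text
clock: 20.9
tcp_pos: [0.5097, 0.0289, 0.0793]
orientation: [-0.001, 0.006, 1.0, 0.0]
wrist_force: [0.2, 0.1, 0.5]
finger_gap: -0.0003
grip_force: 0.0
```

Request:
carry_out:
  increments:
    - [[0,0,0.004,0,0,0],[0,0,0.008,0,0,0],[0,0,0.01,0,0,0],[0,0,0.01,0,0,0]]

```text
clock: 21.4
tcp_pos: [0.5103, 0.0287, 0.0751]
orientation: [0.0, 0.006, 1.0, -0.0]
wrist_force: [0.1, -0.8, 0.7]
finger_gap: -0.0
grip_force: 0.5
```

Request:
carry_out:
  increments:
    - [[0,0,0.002,0,0,0],[0,0,0.004,0,0,0],[0,0,0.004,0,0,0]]

```text
clock: 21.78
tcp_pos: [0.5098, 0.029, 0.0725]
orientation: [-0.0, 0.006, 1.0, 0.0]
wrist_force: [-0.3, -0.4, -0.4]
finger_gap: -0.0004
grip_force: 0.0
```

Request:
carry_out:
  increments:
    - [[0,0,0.002,0,0,0],[0,0,0.004,0,0,0],[0,0,0.006,0,0,0],[0,0,0.006,0,0,0]]

```text
clock: 22.28
tcp_pos: [0.5101, 0.0289, 0.07]
orientation: [0.0, 0.006, 1.0, 0.0]
wrist_force: [-0.3, -0.2, 1.8]
finger_gap: 0.0001
grip_force: 0.9
```

Request:
carry_out:
  increments:
    - [[0,0,0.002,0,0,0],[0,0,0.004,0,0,0],[0,0,0.004,0,0,0]]

```text
clock: 22.65
tcp_pos: [0.5102, 0.0288, 0.0695]
orientation: [0.001, 0.006, 1.0, -0.0]
wrist_force: [-5.0, 0.4, 14.6]
finger_gap: -0.0002
grip_force: 7.4
```

Request:
carry_out:
  increments:
    - [[0,0,0.002,0,0,0],[0,0,0.003,0,0,0],[0,0,0.003,0,0,0]]

```text
clock: 23.02
tcp_pos: [0.5103, 0.0288, 0.0693]
orientation: [0.001, 0.006, 1.0, -0.0]
wrist_force: [-8.8, 0.5, 25.3]
finger_gap: 0.0001
grip_force: 12.5
```

Request:
carry_out:
  increments:
    - [[0,0,0.002,0,0,0],[0,0,0.003,0,0,0],[0,0,0.003,0,0,0]]

```text
clock: 23.4
tcp_pos: [0.5104, 0.0287, 0.069]
orientation: [0.001, 0.006, 1.0, -0.0]
wrist_force: [-12.0, 0.2, 35.8]
finger_gap: -0.0001
grip_force: 17.8
```

Request:
carry_out:
  increments:
    - [[0,0,-0.005,0,0,0],[0,0,-0.008,0,0,0],[0,0,-0.008,0,0,0]]

```text
clock: 23.78
tcp_pos: [0.5103, 0.0288, 0.0696]
orientation: [0.0, 0.006, 1.0, -0.0]
wrist_force: [-2.7, -0.2, 9.7]
finger_gap: -0.0003
grip_force: 4.9
```

Run:
```python
from h import *
s=env.get_state();print(s['clock'],s['tcp_pos'],s['wrist_force'],s['finger_gap'])
c,P=wcloud();a=c['frame'];b=env.read_camera('scene');bb=cv2.resize(b['frame'][150:310,180:380],(500,400))
cv2.imwrite('pics/w7.png',np.hstack([cv2.resize(a[:, 170:470],(300,400)),bb]))
ok=c['z_map']>0
PS=cloud(b);ok2=b['z_map']>0
for n,(x,y) in dict(c1=(.51,.0315),c2=(.5093,-.0323),c3=(.4633,-.0317),c4=(.4641,.0322)).items():
    w=P[ok&(np.hypot(P[...,0]-x,P[...,1]-y)<.006)];w2=PS[ok2&(np.hypot(PS[...,0]-x,PS[...,1]-y)<.006)];print(n,len(w),np.median(w[:,2]) if len(w) else'',len(w2),np.median(w2[:,2]) if len(w2) else'')
```

```text
23.775 [0.51026275 0.0288443  0.06964249] [-2.65184274 -0.15403746  9.6632683 ] -0.00031911024704163053
c1 363 0.09514782542907232 0 
c2 436 0.056489195011177475 27 0.1391381865917315
c3 578 0.05673335858501227 12 0.05776009550149212
c4 503 0.049660739644280284 242 0.3774109057894295
```

View pics/w7.png

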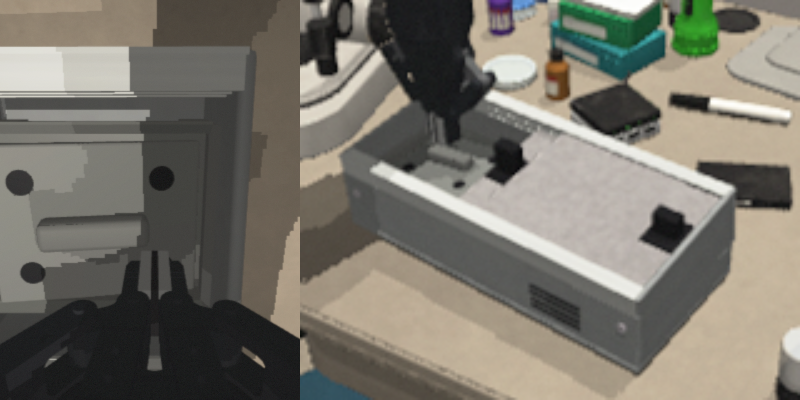

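The right half shows the fingers pressing at the cover's far left corner; in the wrist view dot c4 (px 162,178) has sunk to 0.050. I'll lift and measure all four corners.

Request:
carry_out:
  increments:
    - [[0,0,-0.05,0,0,0],[0.0,-0.04,-0.14,0,0,0],[0.0,-0.08,-0.25,0,0,0],[-0.12,-0.06,-0.32,0,0,0],[-0.12,-0.06,-0.32,0,0,0]]

```text
clock: 24.5
tcp_pos: [0.574, -0.0024, 0.2312]
orientation: [0.004, 0.006, 1.0, -0.0]
wrist_force: [-0.8, 0.1, -1.2]
finger_gap: 0.0
grip_force: 0.0
```

Request:
carry_out:
  increments:
    - [[0,0,0,0,0,0],[0,0,0,0,0,0]]

```text
clock: 24.75
tcp_pos: [0.5679, -0.0016, 0.2271]
orientation: [-0.002, 0.006, 1.0, 0.0]
wrist_force: [0.4, 1.1, -0.8]
finger_gap: -0.0001
grip_force: 0.0
```

Run:
```python
from h import *
s=env.get_state();print(s['clock'],s['tcp_pos'],s['wrist_force'],s['finger_gap'])
c,P=cov('w8.png')
q=env.read_camera('side');env.read_camera
plan((.5093,-.0295,.1,89.4))
```

```text
24.75 [ 0.56790088 -0.00163922  0.22706514] [ 0.41134561  1.08284165 -0.81772977] -0.0001419158159141947
bar 924 ((0.4867544174194336, 0.0010503306984901428), (0.048644956201314926, 0.013223635032773018), 89.23721313476562) 0.06546793101370822
c1 130 0.0496
c2 141 0.0567
c3 165 0.0568
c4 151 0.0496
(0.5093, -0.0295, 0.1, 89.4) -> [0.1163, -0.0572, 0.2555, 0.0001, -0.0005, -0.0003] rows>=2.3
```

Request:
carry_out:
  increments:
    - [[0.05,-0.03,0.05,0,0,0],[0.1165,-0.057,0.14,0,0,0],[0.1165,-0.057,0.24,0,0,0],[0.1165,-0.057,0.29,0,0,0],[0.1165,-0.057,0.29,0,0,0]]

```text
clock: 25.48
tcp_pos: [0.5083, -0.0292, 0.0817]
orientation: [-0.003, 0.006, 1.0, 0.001]
wrist_force: [-0.8, 0.5, 0.3]
finger_gap: -0.0001
grip_force: 0.0
```

Request:
carry_out:
  increments:
    - [[0,0,0.004,0,0,0],[0,0,0.008,0,0,0],[0,0,0.01,0,0,0],[0,0,0.01,0,0,0]]

```text
clock: 25.98
tcp_pos: [0.5114, -0.0297, 0.0792]
orientation: [0.0, 0.006, 1.0, -0.0]
wrist_force: [-0.5, -0.2, -0.1]
finger_gap: 0.0001
grip_force: 0.0
```

Request:
carry_out:
  increments:
    - [[0,0,0.003,0,0,0],[0,0,0.006,0,0,0],[0,0,0.008,0,0,0],[0,0,0.008,0,0,0]]

```text
clock: 26.48
tcp_pos: [0.5116, -0.0296, 0.0757]
orientation: [0.001, 0.006, 1.0, 0.0]
wrist_force: [-1.3, 1.6, 7.7]
finger_gap: 0.0003
grip_force: 3.7
```

Request:
carry_out:
  increments:
    - [[0,0,0.003,0,0,0],[0,0,0.004,0,0,0],[0,0,0.004,0,0,0]]

```text
clock: 26.85
tcp_pos: [0.5122, -0.0298, 0.0742]
orientation: [0.001, 0.006, 1.0, -0.0]
wrist_force: [-1.7, 1.0, 9.0]
finger_gap: -0.0
grip_force: 4.5
```

Request:
carry_out:
  increments:
    - [[0,0,0.003,0,0,0],[0,0,0.004,0,0,0],[0,0,0.004,0,0,0]]

```text
clock: 27.22
tcp_pos: [0.5124, -0.0301, 0.0723]
orientation: [0.001, 0.006, 1.0, -0.001]
wrist_force: [-1.0, -0.9, 9.2]
finger_gap: -0.0
grip_force: 4.7
```

Request:
carry_out:
  increments:
    - [[0,0.001,0.003,0,0,0],[0,0.001,0.005,0,0,0],[0,0.001,0.005,0,0,0]]

```text
clock: 27.6
tcp_pos: [0.5121, -0.0296, 0.0694]
orientation: [0.001, 0.006, 1.0, -0.0]
wrist_force: [0.2, -1.1, 8.5]
finger_gap: -0.0001
grip_force: 4.0
```

Request:
carry_out:
  increments:
    - [[0,0,0.003,0,0,0],[0,0,0.004,0,0,0],[0,0,0.004,0,0,0]]

```text
clock: 27.98
tcp_pos: [0.5123, -0.0297, 0.069]
orientation: [0.002, 0.006, 1.0, -0.001]
wrist_force: [-4.7, -1.1, 22.4]
finger_gap: -0.0001
grip_force: 10.5
```

Request:
carry_out:
  increments:
    - [[0,0,0.002,0,0,0],[0,0,0.003,0,0,0],[0,0,0.003,0,0,0]]

```text
clock: 28.35
tcp_pos: [0.5122, -0.0298, 0.0687]
orientation: [0.002, 0.006, 1.0, -0.001]
wrist_force: [-8.1, -0.7, 31.9]
finger_gap: 0.0002
grip_force: 15.1
```

Request:
carry_out:
  increments:
    - [[0,0,-0.04,0,0,0],[0.0,0,-0.09,0,0,0],[0.096,0,-0.09,0,0,0],[0.096,0,-0.04,0,0,0],[0.096,0,-0.022,0,0,0]]

```text
clock: 28.98
tcp_pos: [0.4617, -0.0283, 0.0748]
orientation: [-0.001, 0.006, 1.0, 0.0]
wrist_force: [-6.4, -0.3, 10.8]
finger_gap: -0.0002
grip_force: 4.8
```

Request:
carry_out:
  increments:
    - [[0,0,0.0,0,0,0],[0,0,0,0,0,0]]

```text
clock: 29.22
tcp_pos: [0.464, -0.0287, 0.0761]
orientation: [0.0, 0.006, 1.0, 0.0]
wrist_force: [0.0, 0.0, -0.1]
finger_gap: 0.0
grip_force: 0.0
```

Run:
```python
from h import *
s=env.get_state();print(s['clock'],s['tcp_pos'],s['wrist_force'],s['finger_gap'])
plan((.4633,-.0295,.075,89.4))
```

```text
29.225 [ 0.46398075 -0.02866633  0.07611483] [ 0.02427024  0.02480045 -0.14084792] 4.354625362540805e-06
(0.4633, -0.0295, 0.075, 89.4) -> [0.0013, -0.0017, 0.0022, 0.0, 0.0001, -0.0003] rows>=0.0
```

Request:
carry_out:
  increments:
    - [[0,-0.001,0.003,0,0,0],[0,-0.001,0.006,0,0,0],[0,-0.001,0.008,0,0,0],[0,-0.001,0.008,0,0,0]]

```text
clock: 29.72
tcp_pos: [0.463, -0.0291, 0.0716]
orientation: [-0.0, 0.006, 1.0, -0.0]
wrist_force: [0.5, 0.2, -0.3]
finger_gap: -0.0002
grip_force: 0.0
```

Request:
carry_out:
  increments:
    - [[0,0,0.003,0,0,0],[0,0,0.006,0,0,0],[0,0,0.006,0,0,0]]

```text
clock: 30.1
tcp_pos: [0.4632, -0.0291, 0.0695]
orientation: [0.0, 0.006, 1.0, -0.0]
wrist_force: [-2.0, 1.2, 7.2]
finger_gap: -0.0003
grip_force: 3.9
```

Request:
carry_out:
  increments:
    - [[0,0,0.002,0,0,0],[0,0,0.004,0,0,0],[0,0,0.004,0,0,0]]

```text
clock: 30.48
tcp_pos: [0.4632, -0.029, 0.0691]
orientation: [0.001, 0.006, 1.0, -0.0]
wrist_force: [-7.5, 0.4, 23.6]
finger_gap: -0.0
grip_force: 11.7
```

Request:
carry_out:
  increments:
    - [[0,0,-0.05,0,0,0],[-0.04,0.0,-0.14,0,0,0],[-0.14,0.03,-0.25,0,0,0],[-0.22,0.055,-0.32,0,0,0],[-0.22,0.055,-0.32,0,0,0]]

```text
clock: 31.1
tcp_pos: [0.578, -0.0027, 0.23]
orientation: [0.004, 0.006, 1.0, -0.0]
wrist_force: [0.2, -0.5, -1.0]
finger_gap: 0.0002
grip_force: 0.0
```

Request:
carry_out:
  increments:
    - [[0,0,0,0,0,0],[0,0,0,0,0,0]]

```text
clock: 31.35
tcp_pos: [0.5713, -0.003, 0.2249]
orientation: [-0.002, 0.007, 1.0, 0.0]
wrist_force: [-0.7, 0.8, -0.7]
finger_gap: 0.0001
grip_force: 0.0
```

Run:
```python
from h import *
s=env.get_state();print(s['clock'],s['tcp_pos'],s['wrist_force'],s['finger_gap'])
c,P=cov('w9.png');handles(c,P)
# rim top height and plate fit
ok=c['z_map']>0
w=P[ok&(abs(P[...,0]-.4865)<.036)&(abs(P[...,1])<.046)&(P[...,2]<.057)&(P[...,2]>.04)]
A=np.c_[w[:,:2]-[.4865,0],np.ones(len(w))];k=np.linalg.lstsq(A,w[:,2],rcond=None)[0];print('plate',k,len(w))
w=P[ok&(abs(P[...,0]-.5305)<.0015)&(abs(P[...,1])<.03)];print('rim',np.median(w[:,2]))
w=P[ok&(abs(P[...,0]-.4405)<.0015)&(abs(P[...,1])<.03)];print('rim',np.median(w[:,2]))
plan((.4633,.0285,.1,89.4))
```

```text
31.35 [ 0.57131373 -0.00303524  0.22490764] [-0.71919836  0.79206537 -0.68555162] 0.00012495764129577395
bar 954 ((0.4848547577857971, 0.0007192306220531464), (0.04879753291606903, 0.013734729960560799), 89.20947265625) 0.06575020393827113
c1 144 0.057
c2 136 0.0494
c3 159 0.0495
c4 171 0.057
handle [0, 83, 28, 21, 516] [ 0.4831 -0.2313  0.1045] [ 0.4827 -0.2343] [0.0198 0.014 ] 89.1
handle [210, 83, 35, 20, 642] [ 0.4846 -0.0739  0.1053] [ 0.4846 -0.0744] [0.0239 0.0132] 89.2
plate [0.00086907 0.1125435  0.05279867] 6737
rim 0.05684680729651409
rim 0.056776761767423384
(0.4633, 0.0285, 0.1, 89.4) -> [0.2161, 0.0602, 0.2511, 0.0001, -0.0006, -0.0004] rows>=2.7
```

Reading of the heights: the flat tip touches the raised end at its outer edge, beyond the clips, and levers the opposite pair out. So I'll press the remaining corners further inboard, so the force stays inside the clip lines.

Run:
```python
from h import *
plan((.4665,.0185,.12,89.4),(.4665,.0185,.079,89.4))
```

```text
(0.4665, 0.0185, 0.12, 89.4) -> [0.2096, 0.0403, 0.2111, 0.0001, -0.0006, -0.0004] rows>=2.4
(0.4665, 0.0185, 0.079, 89.4) -> [0.0, 0.0, 0.082, 0.0, 0.0, 0.0] rows>=0.7
```

Request:
carry_out:
  increments:
    - [[0.1,0.02,0.07,0,0,0],[0.2096,0.0403,0.16,0,0,0],[0.2096,0.0403,0.211,0,0,0],[0.2096,0.0403,0.25,0,0,0],[0.2096,0.0403,0.284,0,0,0]]

```text
clock: 32.02
tcp_pos: [0.4666, 0.0185, 0.0833]
orientation: [-0.001, 0.007, 1.0, 0.0]
wrist_force: [-0.6, -0.4, 0.4]
finger_gap: 0.0004
grip_force: 0.0
```

Request:
carry_out:
  increments:
    - [[0,0,0,0,0,0],[0,0,0,0,0,0],[0,0,0.002,0,0,0],[0,0,0.004,0,0,0]]

```text
clock: 32.52
tcp_pos: [0.4692, 0.0184, 0.0833]
orientation: [0.0, 0.006, 1.0, -0.0]
wrist_force: [-1.3, -0.3, 0.3]
finger_gap: 0.0002
grip_force: 0.3
```

Request:
carry_out:
  increments:
    - [[0,0,0.002,0,0,0],[0,0,0.004,0,0,0],[0,0,0.004,0,0,0]]

```text
clock: 32.9
tcp_pos: [0.469, 0.0185, 0.0808]
orientation: [0.0, 0.006, 1.0, 0.0]
wrist_force: [-0.3, 0.2, -0.2]
finger_gap: -0.0001
grip_force: 0.0
```

Request:
carry_out:
  increments:
    - [[0,0,0.002,0,0,0],[0,0,0.004,0,0,0],[0,0,0.004,0,0,0]]

```text
clock: 33.28
tcp_pos: [0.4689, 0.0185, 0.0787]
orientation: [-0.0, 0.006, 1.0, 0.0]
wrist_force: [-0.4, -1.1, -0.7]
finger_gap: -0.0
grip_force: 0.0
```

Request:
carry_out:
  increments:
    - [[0.008,0,0,0,0,0],[0.008,0,0.003,0,0,0],[0.008,0,0.006,0,0,0],[0.008,0,0.006,0,0,0]]

```text
clock: 33.78
tcp_pos: [0.4648, 0.0186, 0.0757]
orientation: [-0.0, 0.006, 1.0, 0.0]
wrist_force: [-0.2, 0.3, -0.3]
finger_gap: -0.0002
grip_force: 0.0
```

Request:
carry_out:
  increments:
    - [[0,0,0.002,0,0,0],[0,0,0.004,0,0,0],[0,0,0.004,0,0,0]]

```text
clock: 34.15
tcp_pos: [0.4651, 0.0186, 0.0747]
orientation: [0.0, 0.006, 1.0, 0.0]
wrist_force: [-2.6, -0.1, 8.4]
finger_gap: 0.0002
grip_force: 4.5
```

Request:
carry_out:
  increments:
    - [[0,0,0.002,0,0,0],[0,0,0.003,0,0,0],[0,0,0.003,0,0,0]]

```text
clock: 34.52
tcp_pos: [0.4653, 0.0185, 0.0743]
orientation: [0.001, 0.006, 1.0, -0.0]
wrist_force: [-6.3, -0.6, 17.4]
finger_gap: -0.0
grip_force: 9.2
```

Request:
carry_out:
  increments:
    - [[0,0,0.002,0,0,0],[0,0,0.003,0,0,0],[0,0,0.003,0,0,0]]

```text
clock: 34.9
tcp_pos: [0.4653, 0.0185, 0.0739]
orientation: [0.001, 0.006, 1.0, -0.0]
wrist_force: [-8.8, 1.1, 30.5]
finger_gap: -0.0001
grip_force: 14.8
```

Request:
carry_out:
  increments:
    - [[0,0,0.002,0,0,0],[0,0,0.003,0,0,0],[0,0,0.003,0,0,0]]

```text
clock: 35.28
tcp_pos: [0.4654, 0.0186, 0.0736]
orientation: [0.001, 0.006, 1.0, -0.0]
wrist_force: [-13.1, 1.0, 41.0]
finger_gap: -0.0004
grip_force: 20.5
```

Request:
carry_out:
  increments:
    - [[0,0,-0.05,0,0,0],[-0.06,0.0,-0.16,0,0,0],[-0.17,-0.04,-0.27,0,0,0],[-0.21,-0.04,-0.3,0,0,0]]

```text
clock: 35.78
tcp_pos: [0.572, -0.0035, 0.2221]
orientation: [0.002, 0.007, 1.0, -0.0]
wrist_force: [-0.1, -0.8, 0.5]
finger_gap: -0.0002
grip_force: 0.0
```

Run:
```python
from h import *
s=env.get_state();print(s['clock'],s['tcp_pos'],s['wrist_force'],s['finger_gap'])
c,P=cov();cv2.imwrite('pics/w10.png',cv2.resize(c['frame'][0:300,170:570],(800,600),interpolation=cv2.INTER_CUBIC))
ok=c['z_map']>0
w=P[ok&(abs(P[...,0]-.4865)<.036)&(abs(P[...,1])<.046)&(P[...,2]<.0585)&(P[...,2]>.04)]
A=np.c_[w[:,:2]-[.4865,0],np.ones(len(w))];k=np.linalg.lstsq(A,w[:,2],rcond=None)[0];print('plate',k,len(w))
# plate extents in y at x bins (z near plane)
pl=A@k
q=P[ok];zz=np.c_[q[:,:2]-[.4865,0],np.ones(len(q))]@k
for y in np.arange(-.058,.06,.002):
    u=P[ok&(abs(P[...,1]-y)<.001)&(abs(P[...,0]-.51)<.004)];print('%.3f:%.4f'%(y,np.median(u[:,2])) if len(u) else '',end=' ')
print()
for x in np.arange(.436,.536,.002):
    u=P[ok&(abs(P[...,0]-x)<.001)&(abs(P[...,1]-.04)<.003)];print('%.3f:%.4f'%(x,np.median(u[:,2])) if len(u) else '',end=' ')
```

```text
35.775 [ 0.57202851 -0.0035278   0.22207491] [-0.10409971 -0.81408421  0.52721542] -0.0001859298458810928
bar 956 ((0.48654159903526306, 0.00042846426367759705), (0.048916932195425034, 0.012791810557246208), 89.21286010742188) 0.06583651609231134
c1 149 0.057
c2 142 0.0496
c3 163 0.0495
c4 175 0.0569
plate [0.00103794 0.11603731 0.05289058] 7986
-0.058:0.0544 -0.056:0.0579 -0.054:0.0561 -0.052:0.0446 -0.050:0.0408 -0.048:0.0464 -0.046:0.0474 -0.044:0.0474 -0.042:0.0479 -0.040:0.0480 -0.038:0.0484 -0.036:0.0492 -0.034:0.0493 -0.032:0.0495 -0.030:0.0501 -0.028:0.0499 -0.026:0.0498 -0.024:0.0503 -0.022:0.0503 -0.020:0.0507 -0.018:0.0508 -0.016:0.0512 -0.014:0.0512 -0.012:0.0514 -0.010:0.0516 -0.008:0.0522 -0.006:0.0523 -0.004:0.0526 -0.002:0.0529 0.000:0.0528 0.002:0.0530 0.004:0.0535 0.006:0.0535 0.008:0.0538 0.010:0.0541 0.012:0.0542 0.014:0.0542 0.016:0.0549 0.018:0.0551 0.020:0.0553 0.022:0.0554 0.024:0.0555 0.026:0.0558 0.028:0.0564 0.030:0.0566 0.032:0.0571 0.034:0.0573 0.036:0.0578 0.038:0.0578 0.040:0.0576 0.042:0.0574 0.044:0.0580 0.046:0.0582 0.048:0.0585 0.050:0.0582 0.052:0.0553 0.054:0.0566 0.056:0.0760 0.058:0.0910 
 0.438:0.0577 0.440:0.0575 0.442:0.0560 0.444:0.0460  0.448:0.0572 0.450:0.0575 0.452:0.0577 0.454:0.0572 0.456:0.0577 0.458:0.0575 0.460:0.0575 0.462:0.0577 0.464:0.0576 0.466:0.0576 0.468:0.0577 0.470:0.0577 0.472:0.0576 0.474:0.0574 0.476:0.0580 0.478:0.0573 0.480:0.0573 0.482:0.0574 0.484:0.0574 0.486:0.0576 0.488:0.0576 0.490:0.0575 0.492:0.0574 0.494:0.0579 0.496:0.0573 0.498:0.0577 0.500:0.0582 0.502:0.0576 0.504:0.0579 0.506:0.0571 0.508:0.0578 0.510:0.0573 0.512:0.0576 0.514:0.0574 0.516:0.0578 0.518:0.0579 0.520:0.0575 0.522:0.0577 0.524:0.0576 0.526:0.0577 0.528:0.0507 0.530:0.0563 0.532:0.0580 0.534:0.0581
```

View pics/w10.png

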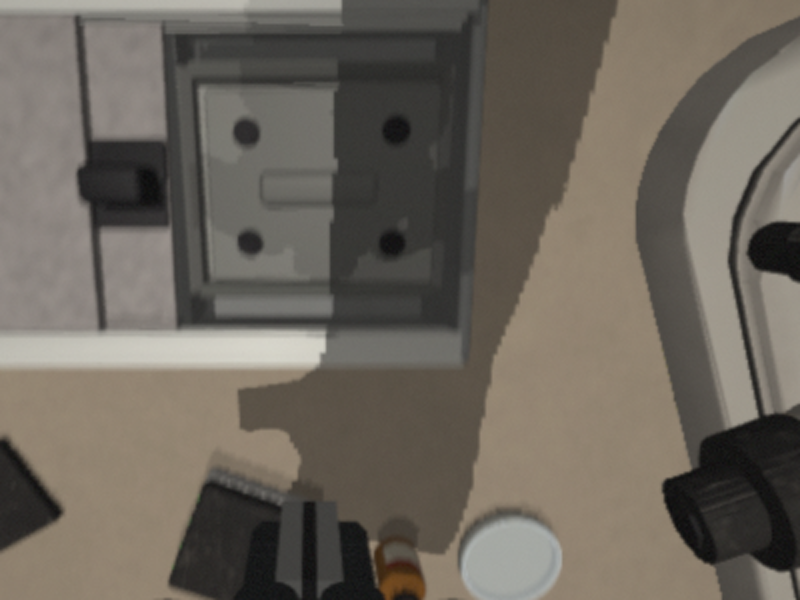

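The cover is tilted: +y end up, and the picture shows its +y edge tight against the bay's left rim (px ~438) with a gap on the other side. That means it is caught on the bevel and my tip's friction held it there. I'll grip the bar off-centre, shift it about 1.5 mm to -y, and push that end down under control.

Run:
```python
from h import *
plan((.53,.005,.18,44),(.4862,.0145,.12,-.6),(.4862,.0145,.078,-.6))
```

```text
(0.53, 0.005, 0.18, 44) -> [0.0952, 0.0177, 0.0886, 0.0005, 0.0019, 0.1256] rows>=4.2
(0.4862, 0.0145, 0.12, -0.6) -> [0.0745, -0.0498, 0.12, 0.0, 0.0, 0.1239] rows>=4.2
(0.4862, 0.0145, 0.078, -0.6) -> [0.0, 0.0, 0.084, 0.0, 0.0, 0.0] rows>=0.7
```

Request:
carry_out:
  increments:
    - [[0.095,0.018,0.0885,0,0.002,0.1255],[0.095,0.018,0.0885,0,0.002,0.1255],[0.095,0.018,0.0885,0,0.002,0.1255],[0.095,0.018,0.0885,0,0.002,0.1255],[0.095,0.018,0.0885,0,0.002,0.1255]]
  jaw: 0.6
  squeeze: 50

```text
clock: 36.45
tcp_pos: [0.5219, 0.0069, 0.1747]
orientation: [-0.006, 0.391, 0.92, 0.0]
wrist_force: [-0.0, -0.5, -0.3]
finger_gap: 0.0338
grip_force: 0.0
```

Request:
carry_out:
  increments:
    - [[0.0745,-0.05,0.12,0,0,0.124],[0.0745,-0.05,0.12,0,0,0.124],[0.0745,-0.05,0.12,0,0,0.124],[0.0745,-0.05,0.12,0,0,0.124],[0.0745,-0.05,0.12,0,0,0.124]]

```text
clock: 37.08
tcp_pos: [0.4775, 0.0165, 0.1154]
orientation: [-0.006, 0.71, 0.704, -0.002]
wrist_force: [-0.0, -0.7, -0.3]
finger_gap: 0.034
grip_force: 0.0
```

Request:
carry_out:
  increments:
    - [[0,0,0,0,0,0]]

```text
clock: 37.2
tcp_pos: [0.4776, 0.0165, 0.1155]
orientation: [-0.006, 0.71, 0.705, -0.002]
wrist_force: [0.3, -0.0, -0.3]
finger_gap: 0.0343
grip_force: 0.0
```

Run:
```python
from h import *
s=env.get_state();print(s['clock'],s['tcp_pos'],s['wrist_force'],s['finger_gap'])
plan((.4862,.0145,.078,-.6))
```

```text
37.2 [0.47763783 0.01650723 0.11553603] [ 0.30603451 -0.01217982 -0.34272317] 0.03432729708784019
(0.4862, 0.0145, 0.078, -0.6) -> [-0.0043, 0.018, 0.0749, -0.0018, -0.0008, 0.0006] rows>=0.6
```

Request:
carry_out:
  increments:
    - [[-0.004,0.018,0.02,-0.0018,-0.0008,0.0006],[-0.004,0.018,0.05,-0.0018,-0.0008,0.0006],[-0.004,0.018,0.075,-0.0018,-0.0008,0.0006],[-0.004,0.018,0.075,-0.0018,-0.0008,0.0006]]

```text
clock: 37.7
tcp_pos: [0.4848, 0.0148, 0.0763]
orientation: [-0.001, 0.712, 0.702, -0.001]
wrist_force: [0.2, -0.1, 0.4]
finger_gap: 0.0341
grip_force: 0.0
```

Request:
carry_out:
  increments:
    - [[0,0,0,0,0,0],[0,0,0,0,0,0],[0,0,0,0,0,0],[-0.003,0,0,0,0,0]]
  jaw: 1

```text
clock: 38.2
tcp_pos: [0.4864, 0.0131, 0.0782]
orientation: [0.0, 0.712, 0.702, 0.0]
wrist_force: [-0.0, -0.1, -0.5]
finger_gap: 0.0122
grip_force: 49.5
```

Request:
carry_out:
  increments:
    - [[0,0,0.002,0,0,0],[0,0,0.004,0,0,0],[0,0,0.004,0,0,0]]

```text
clock: 38.58
tcp_pos: [0.4866, 0.0131, 0.0775]
orientation: [0.001, 0.712, 0.702, 0.0]
wrist_force: [-3.8, 0.9, 11.7]
finger_gap: 0.0123
grip_force: 51.0
```

Request:
carry_out:
  increments:
    - [[0,0,0.003,0,0,0],[0,0,0.005,0,0,0],[0,0,0.005,0,0,0]]

```text
clock: 38.95
tcp_pos: [0.4869, 0.013, 0.077]
orientation: [0.001, 0.712, 0.702, 0.001]
wrist_force: [-7.8, 2.5, 28.4]
finger_gap: 0.0123
grip_force: 53.0
```

Request:
carry_out:
  increments:
    - [[0,0,0.003,0,0,0],[0,0,0.005,0,0,0],[0,0,0.005,0,0,0]]

```text
clock: 39.33
tcp_pos: [0.4874, 0.014, 0.0728]
orientation: [0.001, 0.711, 0.703, 0.002]
wrist_force: [-1.9, 6.0, 8.2]
finger_gap: 0.0124
grip_force: 51.3
```

It gave way with a drop in force, so that end snapped. Pressing on to the bottom.

Request:
carry_out:
  increments:
    - [[0,0,0.003,0,0,0],[0,0,0.005,0,0,0],[0,0,0.005,0,0,0]]

```text
clock: 39.7
tcp_pos: [0.4874, 0.0146, 0.0705]
orientation: [0.0, 0.711, 0.703, 0.002]
wrist_force: [-2.1, 7.9, 14.2]
finger_gap: 0.0123
grip_force: 52.1
```

Request:
carry_out:
  increments:
    - [[0,0,0.003,0,0,0],[0,0,0.004,0,0,0],[0,0,0.004,0,0,0]]

```text
clock: 40.08
tcp_pos: [0.4874, 0.0147, 0.0704]
orientation: [0.001, 0.711, 0.703, 0.002]
wrist_force: [-8.3, 8.7, 31.9]
finger_gap: 0.0123
grip_force: 54.2
```

Request:
carry_out:
  increments:
    - [[0.0,0,-0.006,0,0,0],[0,0,-0.006,0,0,0],[0,0,-0.03,0,0,0],[0,0,-0.12,0,0,0],[-0.05,0,-0.2,0,0,0]]
  jaw: 0.6

```text
clock: 40.7
tcp_pos: [0.4857, -0.0113, 0.1679]
orientation: [-0.0, 0.711, 0.703, -0.0]
wrist_force: [1.1, -0.0, 0.5]
finger_gap: 0.0339
grip_force: 0.0
```

Request:
carry_out:
  increments:
    - [[-0.12,0,-0.1,0,0,0],[-0.15,0,-0.13,0,0,0],[-0.15,0,-0.13,0,0,0]]
  jaw: 1

```text
clock: 41.08
tcp_pos: [0.4863, -0.089, 0.2339]
orientation: [0.002, 0.713, 0.701, 0.001]
wrist_force: [0.5, -0.7, -0.3]
finger_gap: 0.0001
grip_force: 0.0
```

```bash
cat >> h.py <<'E'
def plate(c,P):
    ok=c['z_map']>0
    w=P[ok&(abs(P[...,0]-.4865)<.036)&(abs(P[...,1])<.046)&(P[...,2]<.0600)&(P[...,2]>.04)]
    A=np.c_[w[:,:2]-[.4865,0],np.ones(len(w))];k=np.linalg.lstsq(A,w[:,2],rcond=None)[0];print('plate',k.round(4),len(w))
    u=P[ok&(abs(P[...,0]-.51)<.006)]
    for y in list(np.arange(-.058,-.042,.002))+list(np.arange(.044,.06,.002)):
        v=u[abs(u[:,1]-y)<.001]; print('%.3f:%.4f'%(y,np.median(v[:,2])) if len(v) else '',end=' ')
    print()
E
python3 - <<'E'
from h import *
s=env.get_state();print(s['clock'],s['tcp_pos'],s['wrist_force'],s['finger_gap'])
c,P=cov('w11.png');handles(c,P);plate(c,P)
E
```

```text
41.075 [ 0.48627197 -0.08901344  0.23390085] [ 0.48809279 -0.67750399 -0.33396464] 0.0001115773526463818
bar 2 ((0.49101531505584717, 0.005159574560821056), (0.0012095668353140354, 0.0), -137.48875427246094) 0.0622363734866279
c1 160 0.0476
c2 125 0.0477
c3 125 0.0476
c4 152 0.0476
handle [313, 168, 17, 28, 459] [ 0.4848 -0.0739  0.1053] [ 0.4848 -0.0743] [0.0228 0.0135] 88.6
handle [320, 337, 10, 14, 121] [ 0.4847 -0.2396  0.1057] [ 0.4848 -0.2394] [0.0166 0.009 ] 89.3
plate [ 0.0023 -0.002   0.048 ] 7771
-0.058:0.0527 -0.056:0.0576 -0.054:0.0553 -0.052:0.0439 -0.050:0.0471 -0.048:0.0472 -0.046:0.0473 -0.044:0.0473 0.044:0.0477 0.046:0.0473 0.048:0.0471 0.050:0.0418 0.052:0.0490 0.054:0.0570 0.056:0.0787 0.058:0.0908
```

All four corners are at 0.0476–0.0477, plate flat at 48 mm: the cover is home. Now closing the left door.

Run:
```python
from h import *
plan((.4845,-.075,.16,-.6),(.4845,-.075,.1125,-.6))
```

```text
(0.4845, -0.075, 0.16, -0.6) -> [0.0253, -0.0022, 0.1444, 0.0002, 0.0001, -0.0008] rows>=1.2
(0.4845, -0.075, 0.1125, -0.6) -> [0.0, 0.0, 0.095, 0.0, 0.0, 0.0] rows>=0.8
```

Request:
carry_out:
  increments:
    - [[0.0255,-0.002,0.04,0,0,-0.0008],[0.0255,-0.002,0.1,0,0,-0.0008],[0.0255,-0.002,0.16,0,0,-0.0008],[0.0255,-0.002,0.215,0,0,-0.0008],[0.0255,-0.002,0.239,0,0,-0.0008]]
  jaw: 0.5
  squeeze: 40

```text
clock: 41.75
tcp_pos: [0.4819, -0.0724, 0.1093]
orientation: [-0.002, 0.71, 0.705, -0.001]
wrist_force: [-0.2, 0.1, -0.2]
finger_gap: 0.0428
grip_force: 0.0
```

Request:
carry_out:
  increments:
    - [[0,0,0,0,0,0],[0,0,0,0,0,0],[0,0,0,0,0,0],[0,0,0,0,0,0]]
  jaw: 1

```text
clock: 42.25
tcp_pos: [0.4841, -0.0738, 0.1125]
orientation: [-0.0, 0.71, 0.704, 0.0]
wrist_force: [-1.0, 2.2, -0.1]
finger_gap: 0.0125
grip_force: 42.9
```

Request:
carry_out:
  increments:
    - [[0.05,0,0,0,0,0],[0.1,0,0,0,0,0],[0.15,0,0,0,0,0],[0.2,0,0,0,0,0],[0.22,0,0,0,0,0]]

```text
clock: 42.88
tcp_pos: [0.4853, 0.0361, 0.1125]
orientation: [0.001, 0.71, 0.704, -0.0]
wrist_force: [-1.4, -3.4, -0.4]
finger_gap: 0.0128
grip_force: 42.9
```

Request:
carry_out:
  increments:
    - [[0.006,0,0,0,0,0],[0.012,0,0,0,0,0],[0.012,0,0,0,0,0]]

```text
clock: 43.25
tcp_pos: [0.4853, 0.0413, 0.1125]
orientation: [0.001, 0.71, 0.704, -0.0]
wrist_force: [-1.6, -2.8, 4.5]
finger_gap: 0.0126
grip_force: 43.5
```

Request:
carry_out:
  increments:
    - [[0.004,0,0,0,0,0],[0.006,0,0,0,0,0],[0.006,0,0,0,0,0]]

```text
clock: 43.62
tcp_pos: [0.4854, 0.0415, 0.1124]
orientation: [0.003, 0.711, 0.703, -0.002]
wrist_force: [-3.5, -13.9, 4.2]
finger_gap: 0.0127
grip_force: 43.5
```

Request:
carry_out:
  increments:
    - [[0.004,0,0,0,0,0],[0.004,0,0,0,0,0],[0.004,0,0,0,0,0]]

```text
clock: 44.0
tcp_pos: [0.4854, 0.0416, 0.1124]
orientation: [0.004, 0.711, 0.703, -0.004]
wrist_force: [-2.9, -21.8, 2.8]
finger_gap: 0.0124
grip_force: 43.5
```

Request:
carry_out:
  increments:
    - [[-0.006,0,0,0,0,0],[-0.006,0,0,0,0,0]]

```text
clock: 44.25
tcp_pos: [0.4854, 0.0414, 0.1124]
orientation: [0.002, 0.711, 0.703, -0.001]
wrist_force: [-2.1, -9.5, 5.6]
finger_gap: 0.0123
grip_force: 43.5
```

Request:
carry_out:
  increments:
    - [[0,0,0,0,0,0],[0,0,0,0,0,0],[0,0,-0.06,0,0,0],[0,0,-0.16,0,0,0],[-0.1,0,-0.26,0,0,0]]
  jaw: 0.5

```text
clock: 44.88
tcp_pos: [0.485, 0.0014, 0.2377]
orientation: [-0.0, 0.708, 0.706, 0.001]
wrist_force: [1.6, -0.2, -0.6]
finger_gap: 0.0431
grip_force: 0.0
```

Request:
carry_out:
  increments:
    - [[-0.1,0,-0.05,0,0,0],[-0.2,0,-0.05,0,0,0],[-0.25,0,-0.05,0,0,0],[-0.25,0,-0.05,0,0,0],[-0.25,0,-0.05,0,0,0]]

```text
clock: 45.5
tcp_pos: [0.4837, -0.1246, 0.2611]
orientation: [-0.0, 0.71, 0.704, 0.0]
wrist_force: [-0.2, 0.8, 0.8]
finger_gap: 0.0424
grip_force: 0.0
```

Run:
```python
from h import *
s=env.get_state();print(s['clock'],s['tcp_pos'],s['wrist_force'])
c,P=wcloud();cv2.imwrite('pics/w12.png',c['frame']);handles(c,P)
for n in('scene','side'):
    c=shot(n,n+'9.png')
    for o in ['hub','card_box','objective','dish','oil']:
        print(n,o,[(np.round(d['position'],3).tolist(),round(d['score'],2)) for d in env.find_in(n,o)[:1]])
```

```text
45.5 [ 0.48365795 -0.12460626  0.26105485] [-0.23141404  0.80926751  0.82070584]
handle [318, 283, 13, 22, 270] [ 0.4828 -0.2357  0.105 ] [ 0.4827 -0.237 ] [0.0238 0.0126] 89.7
scene hub [([0.675, -0.049, 0.031], 0.68)]
scene card_box [([0.67, -0.224, 0.014], 0.65)]
scene objective [([0.451, -0.376, 0.041], 0.81)]
scene dish [([0.697, 0.113, 0.01], 0.73)]
scene oil [([0.698, 0.036, 0.026], 0.63)]
side hub [([0.682, -0.063, 0.027], 0.91)]
side card_box [([0.669, -0.218, 0.012], 0.76)]
side objective [([0.471, -0.38, 0.047], 0.75)]
side dish [([0.703, 0.119, 0.009], 0.66)]
side oil [([0.699, 0.038, 0.03], 0.59)]
```

View pics/w12.png

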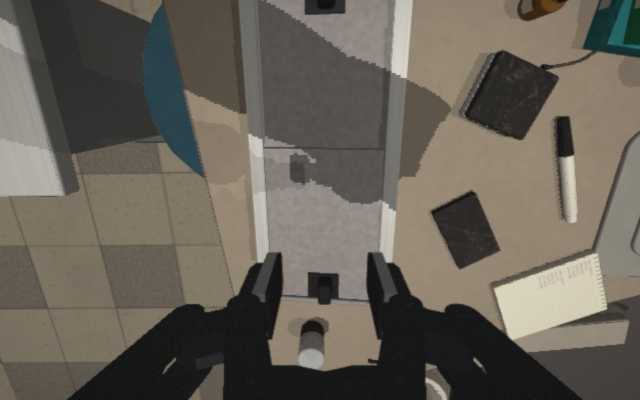

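The picture shows both doors shut, with handles at px (325,5) and (322,285). The bystanders have not moved.

```bash
python3 -c "
from h import *
print(env.hand_in())"
```

```text
the job is handed in; nothing more can be done
None
```

I handed the job in with both doors fully shut and nothing else on the table moved; the cover measured flat at 48 mm, so all four clips look home, but its second pair went down together with a push by the gripped bar because my corner presses had tilted the cover and caught it on the rim.

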